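# Cover two beakers with ground-glass discs from the stack

## Robot

A 6-joint arm with a two-finger parallel gripper is mounted at the origin on the work surface. World frame = base frame: x ahead of the robot, y to its left, z up, the work surface at z = 0. Lengths are in m, angles in rad, forces in N, time in s.
With the tool pointing down it reaches from about 0.375 to 0.9 m from the base axis. Payload 3.1 kg.
Tool frame: the origin (TCP) lies midway between the tips of the shut fingers; the grasp point (between the pads) lies grip_point_offset behind it (grip_point_offset is the distance from the TCP to the grasp point, in m); y points along the fingers, z is the direction in which the jaws open and shut, and the axes are right-handed (so a half turn about y gives the same grasp; the last joint's range is limited). The gripper opens to 87 mm and grips with 3 to 60 N. Pads are 19 mm wide; open, the fingers measure 117 mm over their backs; the gripper's body (75 mm by 190 mm) begins 51 mm behind the grasp point.
Start: joints at [-1.433, 0.527, 1.433, -0, 1.181, -0.178], TCP at [0.195, -0.594, 0.223] pointing down, gripper open.
Joint ranges: [-3.08, 3.08], [-0.75, 2.2], [0.22, 2.44], [-1.43, 4.57], [0, 2.65], [-2.85, 2.85]. Speed limits (rad/s): [2.79, 2.79, 3.14, 3.14, 3.14, 3.14].

## Interface

Orientations are given as a unit quaternion [x, y, z, w].
In Python, from rig import * gives the robot as it stands.
- The arm moves only by the tool jog_arm, never from a script. Its argument "increments" is a list that holds one entry, the list of rows, each a list of 7 numbers: the turn, a rotation vector about the world's x, y, z in degrees, then the shift along the world's x, y, z in m, then the closure, from -1 (fully open) to 1 (shut), so that 0 is half open. In form: [[[rx, ry, rz, x, y, z, jaw], ...]]. A call has 1 to 8 rows; each row is the pose to reach, as a shift and turn from the pose measured when the call began; what a row does not reach only later rows make up. A row lasts 1/10 s, in which the tool goes at most 50 mm and 8.59 degrees, less where a joint would pass 70% of its speed; a pose out of reach is approached as far as the arm can. A call with a gripper value outside its range is refused whole. The fingers move at their own pace and stop on an object; "squeeze" is the grip in N (left out, the last holds). Time passes only in rows, so rows that repeat a pose let the fingers close. It gives the time, the measured TCP pose, the force and the opening at its end, in the units of the state.
- get_obs(): the state, without advancing time (a new reading comes with each control period).
- camera(name): name is "side" or "top"; returns the picture (400x640x3 uint8, red, green, blue); there is no depth.
- camera_info(name): a dict with "K" (3x3 intrinsics, pixels), "R" (3x3) and "t" (3): a world point X has camera coordinates R X + t. Camera axes: x right, y down, z forward; pixel columns grow to the right and rows downward; lengths in m; the calibration is good to about 2 mm. A picture is of the moment at which its call begins. camera_info takes no time and is no camera call.
- hand_in(): hands the job in, once; it reports no verdict.
The state is a dict: "time": time; "q": joint angles; "joint_velocities": joint speeds; "joint_torque": joint torques, N m; "position": TCP position; "tool_rot": TCP orientation; "ft_force": force on the tool from outside, world axes, zero at the start; "moment": the same for the moment, N m; "grip_width": finger opening in m.
Only numpy, scipy, OpenCV 4.12 (cv2) and the standard library are available. Lean on these libraries where they do the work, as an engineer would, in place of code of your own. Each camera call takes 0.05 s, during which the arm holds its last target.

## Task

Cover the two open beakers against dust: the smallest glass disc, on top of the stack, goes on the small beaker on the magnetic stirrer, and the middle-sized disc under it goes on the larger beaker in the ultrasonic bath. Ground glass clings, so slide each disc sideways until it is clear of the stack before you lift it, without shifting the discs below; then set it down gently, level and centred, so that it overhangs the rim evenly all round. The biggest disc stays on its tile, and the beakers and everything else on the bench stay standing where they are.

Things in the scene. Friction and masses are not known exactly. Their poses are not given: they have to be found in the camera images.
- small_disc_center (a point): centre of the smallest of three plain round flat glass discs (54 mm across, 8 mm thick, about 46 g), half-way up its thickness; z is the disc's axis. It lies flat on top of the stack, not quite in line with those below. The stack lies on a white tile, from below: tile 8 mm, big disc 8 mm, middle disc 8 mm, small disc 8 mm; its top is 32 mm over the bench
- mid_disc_center (a point): centre of the middle-sized glass disc (66 mm across, 8 mm thick, about 68 g), half-way up its thickness; z is its axis. Second in the stack, under the small disc and on the big one
- big_disc_center (a point): centre of the biggest glass disc (80 mm across, 8 mm thick, about 100 g), half-way up its thickness; z is its axis. Lowest in the stack, on the tile; it stays there
- small_beaker_rim (a point): centre of the mouth, at rim height, of the small open glass beaker (42 mm outside diameter, 60 mm high, wall 2.5 mm, about 50 g; loose), which stands on the round plate of the magnetic stirrer; its rim is about 135 mm over the bench. z is the beaker's axis, up
- large_beaker_rim (a point): centre of the mouth, at rim height, of the larger open glass beaker (54 mm outside diameter, 80 mm high, wall 2.5 mm, about 100 g; loose), which stands on the tank floor of the ultrasonic bath, in one half of the tank; its rim is about 145 mm over the bench, 20 mm above the top of the bath. z is the beaker's axis, up
- tile: fixed white glazed tile, 120 x 120 mm, 8 mm thick, under the stack of discs; origin at the centre of its underside. Bottles and the mortar stand on its +x, +y and -y sides (its own axes), about 115 mm from its centre; its -x side is open
- bath: fixed ultrasonic bath, a box 126 mm (x) by 190 mm (y), 125 mm high, with an open tank 90 mm (x) by 154 mm (y), tank floor 65 mm over the bench; origin at the centre of its underside, control panel on its -x side
- stirrer: fixed magnetic stirrer, 190 mm (x) by 136 mm (y), with a round plate 120 mm across whose top is 75 mm over the bench and whose centre is 22 mm towards +x of the origin; origin at the centre of its underside, knobs on its -x side. At its +x +y corner stands an upright support rod
- rod_top (a point): top of the stirrer's upright steel support rod (10 mm thick), 340 mm over the bench, fixed; a clamp block 30 mm wide sits on it 285 mm up, and from there an arm with a hanging thermometer reaches 100 mm away from the plate (towards the stirrer's +x), its head up to 312 mm over the bench
- vial: bystander: capped glass sample vial, 29 mm across, 105 mm high, standing in the other half of the bath's tank; its top is about 170 mm over the bench. Origin at the centre of its underside
- wash_bottle: bystander: white plastic wash bottle, 56 mm across, 138 mm high to its blue cap, with a bent spout above (5 mm thick, up to 170 mm high, reaching 42 mm out towards its own -x); stands near the stack. Origin at the centre of its underside
- amber_bottle: bystander: brown glass bottle, 42 mm across, 90 mm high; stands near the stack. Origin at the centre of its underside
- mortar: bystander: small white porcelain mortar, 64 mm across, 34 mm high; stands near the stack. Origin at the centre of its underside
- spatula: bystander: thin steel laboratory spatula lying flat on the bench on the robot's side, 154 mm long (along its x), 5 mm high; origin at its middle, on the bench
- jar: bystander: white jar, 60 mm across, 75 mm high, towards the far side of the bench. Origin at the centre of its underside
- flask: bystander: clear bottle with a blue cap, 44 mm across, 110 mm high, towards the far side of the bench. Origin at the centre of its underside
Not all that is in view belongs to the job. Leave any green look-alike of the part that bears small_disc_center alone.

How it is judged:
At the end, for the whole second after the job is handed in: Small disc on the small beaker, middle disc on the larger: each at rest on the rim (height within 1.5 mm), centred within 5 mm, level within 2 degrees; both beakers upright within 2 degrees and within 12 mm of their start; the big disc flat on its tile within 8 mm of its start (horizontal distance between small_disc_center and small_beaker_rim below 0.005 m and z of small_disc_center in the frame of small_beaker_rim between 0.0025 and 0.006 m and angle between each of small_disc_center, small_beaker_rim, mid_disc_center, large_beaker_rim, big_disc_center's own z axis and vertical below 0.035 rad and distance of each of small_beaker_rim, large_beaker_rim from where it was at the start of the episode below 0.012 m and linear speed of each of small_disc, mid_disc below 0.01 m/s and horizontal distance between mid_disc_center and large_beaker_rim below 0.005 m and z of mid_disc_center in the frame of large_beaker_rim between 0.0025 and 0.006 m and distance of big_disc_center from where it was at the start of the episode below 0.008 m); the robot touches nothing.
It fails at once if a disc is lifted more than 7 mm (and less than 35 mm) above its place in the stack while its centre is within 40 mm of the big disc's: it must be slid off sideways first ((horizontal distance between small_disc_center and big_disc_center below 0.04 m and z of small_disc_center in the frame of big_disc_center between 0.023 and 0.051 m) or (horizontal distance between mid_disc_center and big_disc_center below 0.04 m and z of mid_disc_center in the frame of big_disc_center between 0.015 and 0.043 m)).
It fails at once if the big disc shifts more than 8 mm, or the middle disc does while the small one is still on it (distance of big_disc_center from where it was at the start of the episode above 0.008 m or (horizontal distance between small_disc_center and mid_disc_center below 0.04 m and distance of mid_disc_center from where it was at the start of the episode above 0.008 m)).
It fails at once if a disc is dropped (falls freely at over 0.42 m/s, about 9 mm) ((contact force between the fingers and small_disc below 0.02 N and linear speed of small_disc above 0.42 m/s) or (contact force between the fingers and mid_disc below 0.02 N and linear speed of mid_disc above 0.42 m/s)).
It fails at once if a disc is pressed on a beaker with more than 30 N (contact force between small_disc and small_beaker above 30 N or contact force between mid_disc and large_beaker above 30 N).
It fails at once if a bystander is moved more than 20 mm or tipped over (distance of any of wash_bottle, amber_bottle, mortar, vial, jar, flask, spatula from where it was at the start of the episode above 0.02 m or angle between any of wash_bottle, amber_bottle, mortar, vial, jar, flask's own z axis and vertical above 0.35 rad).
It also fails if it takes over 72 s, if anything falls off the work surface, if the arm or the gripper's body presses on something with over 40 N, if the wrist force passes 120 N, or if a joint passes its speed limit or range.

## Working session

There is one attempt and no reset: what is moved stays moved. The work goes in short steps, Python scripts to look and compute and a tool call to move; the robot and the scene stay as the last step left them, time stands still between calls to the robot, and variables do not carry over. Pictures are saved under pics/ and viewed, and the job is handed in when it is done.

Besides the shell and the picture viewer there is one more tool, called after "Emit:" in YAML: its name, and indented under it one key for each argument. jog_arm: Moves the arm, as the interface text tells. Its arguments: {"type":"object","properties":{"increments":{"type":"array","items":{"type":"array","items":{"type":"array","items":{"type":"number"}}}},"squeeze":{"type":"number"}},"required":["increments"]}

```bash
ls; mkdir -p pics
python3 - <<'E'
from rig import *
import cv2
o=get_obs();print({k:(v if not hasattr(v,'round') else v) for k,v in o.items()})
try: print(grip_point_offset)
except Exception as e: print(e)
for n in ('side','top'):
    i=camera_info(n);print(n,i['K'],i['R'],i['t'])
    cv2.imwrite(f'pics/{n}0.png',camera(n)[:,:,::-1])
E
```

```text
pics
{'time': 0.0, 'q': array([-1.43248079e+00,  5.28448413e-01,  1.43392262e+00, -3.59339671e-06,
        1.18137205e+00, -1.78482515e-01]), 'joint_velocities': array([-8.70028968e-05, -7.26764834e-04,  3.23115704e-04,  4.52055902e-04,
       -2.10149252e-03, -4.99037058e-04]), 'joint_torque': array([-1.37560387e-04, -4.40039885e+01, -1.76589417e+01,  6.32290402e-02,
        5.82777383e-02, -1.50769729e-04]), 'position': array([ 0.19463762, -0.5931446 ,  0.22157607]), 'tool_rot': array([-0.11152356,  0.69901425, -0.69749393,  0.11155175]), 'ft_force': array([ 0.53486138, -0.00079125, -0.32012116]), 'moment': array([-0.00790546, -0.01097693, -0.01115641]), 'grip_width': 0.08707506109909835}
0.0187
side [[506.88147125   0.         318.39781524]
 [  0.         506.88147125 201.27120781]
 [  0.           0.           1.        ]] [[ 0.70124304 -0.71285104 -0.01007939]
 [-0.46711368 -0.44873479 -0.76186738]
 [ 0.53857498  0.53896242 -0.64765462]] [-0.41288318  0.42136192  1.38555071]
top [[450.56468533   0.         315.49474707]
 [  0.         450.56468533 200.66807212]
 [  0.           0.           1.        ]] [[ 0.03817624 -0.99924931 -0.00658714]
 [-0.97642858 -0.03590136 -0.212834  ]
 [ 0.21243774  0.01455708 -0.97706617]] [-0.03231064  0.61221475  1.41028812]
```

View pics/side0.png

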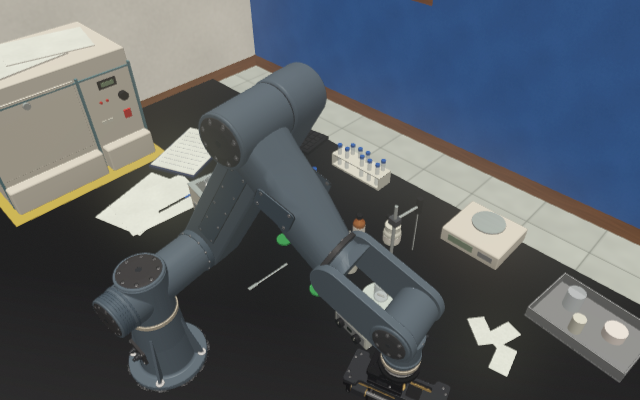

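View pics/top0.png

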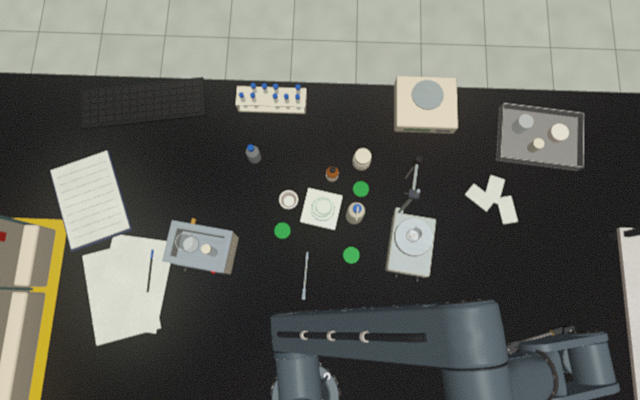

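```bash
cat > h.py <<'E'
from rig import *
import numpy as np, cv2
from scipy.spatial.transform import Rotation as Ro
def ray(n,u,v):
    i=camera_info(n);K,R,t=map(np.array,(i['K'],i['R'],i['t']))
    return -R.T@t, R.T@np.linalg.solve(K,[u,v,1.])
def plane(n,u,v,z):
    c,d=ray(n,u,v); return c+d*(z-c[2])/d[2]
def proj(n,X):
    i=camera_info(n);p=np.array(i['K'])@(np.array(i['R'])@np.array(X)+i['t']);return p[:2]/p[2]
def tri(a,b):
    (c,d),(e,f)=ray('top',*a),ray('side',*b)
    s=np.linalg.lstsq(np.c_[d,-f],e-c,rcond=None)[0]
    p,q=c+s[0]*d,e+s[1]*f
    return (p+q)/2,np.linalg.norm(p-q)
def crop(img,name,x0,y0,x1,y1,k):
    cv2.imwrite(f'pics/{name}.png',cv2.resize(img[y0:y1,x0:x1],None,fx=k,fy=k,interpolation=cv2.INTER_CUBIC))
E
python3 - <<'E'
from h import *
np.set_printoptions(precision=4,suppress=True)
for n in('top','side'): print(ray(n,320,200)[0])
im=cv2.imread('pics/top0.png')
crop(im,'c_stack',265,160,385,250,6)
crop(im,'c_bath',155,210,245,280,8)
crop(im,'c_stir',370,150,450,280,4)
for n,u,v,z in [('stack',321,207,.03),('stir',412,235,.135),('bath beaker',190,243,.145),('g1',361,189,0),('g2',282,230,0),('g3',351,255,0)]: print(n,plane('top',u,v,z))
E
```

```text
[ 0.2994 -0.0308  1.508 ]
[-0.2599 -0.852   1.2142]
stack [ 0.5998 -0.0281  0.03  ]
stir [ 0.5012 -0.31    0.135 ]
bath beaker [0.4502 0.3657 0.145 ]
g1 [ 0.6741 -0.1634  0.    ]
g2 [0.5218 0.1009 0.    ]
g3 [ 0.4463 -0.1338  0.    ]
```

View pics/c_stack.png

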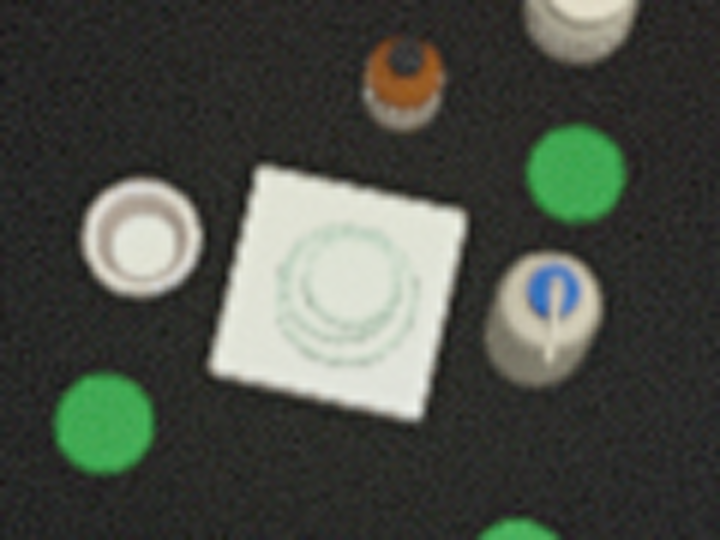

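View pics/c_bath.png

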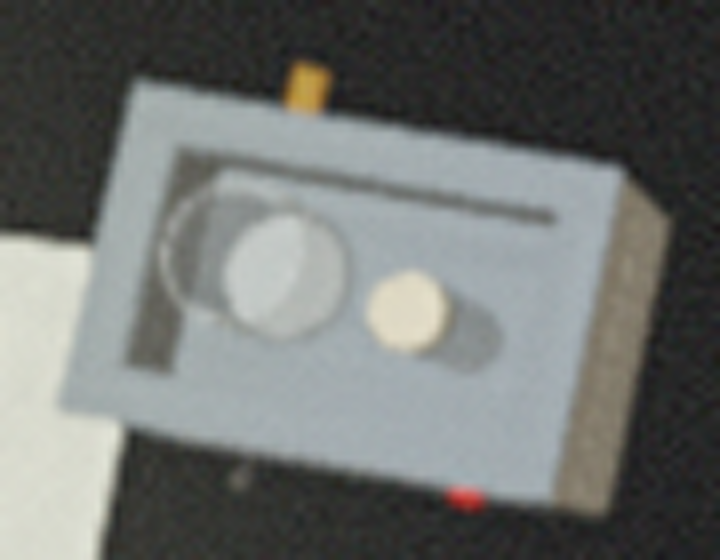

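View pics/c_stir.png

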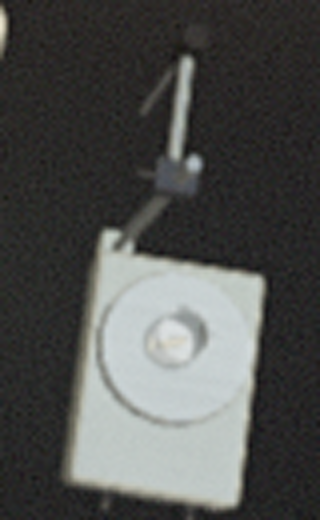

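Emit:
jog_arm:
  increments:
    - [[0,0,0,-0.05,-0.01,0.0,-1],[0,0,0,-0.1,-0.02,0.0,-1],[0,0,0,-0.15,-0.02,0.0,-1],[0,0,0,-0.2,-0.02,0.0,-1],[0,0,0,-0.25,-0.02,0.0,-1],[0,0,0,-0.3,-0.01,0.0,-1],[0,0,0,-0.35,0,0.0,-1],[0,0,0,-0.4,0.02,0.0,-1]]

```text
time: 0.9
position: [-0.2005, -0.5759, 0.2212]
tool_rot: [-0.112, 0.699, -0.698, 0.111]
ft_force: [0.1, -0.4, 0.7]
grip_width: 0.0869
```

Run:
```python
from h import *
for n in('top','side'):
    im=np.mean([camera(n).astype(float) for _ in range(8)],0)[:,:,::-1]
    cv2.imwrite(f'pics/{n}1.png',im.round().astype(np.uint8))
print(get_obs()['position'],get_obs()['time'])
```

```text
[-0.19785224 -0.57612687  0.22170356] 1.7
```

View pics/side1.png

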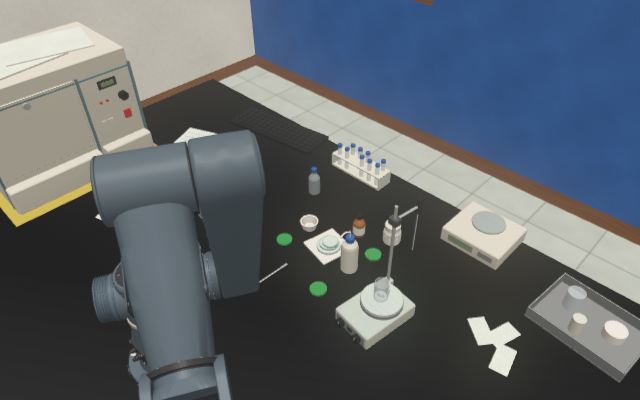

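Run:
```python
from h import *
im=cv2.imread('pics/side1.png')
crop(im,'s_stack',295,205,375,275,8)
crop(im,'s_stir',330,250,430,345,7)
im=cv2.imread('pics/top1.png')
crop(im,'t_stack',295,180,345,235,10)
crop(im,'t_bath',160,215,240,275,9)
crop(im,'t_stir',380,200,440,280,7)
```

```text
(no output)
```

View pics/s_stack.png

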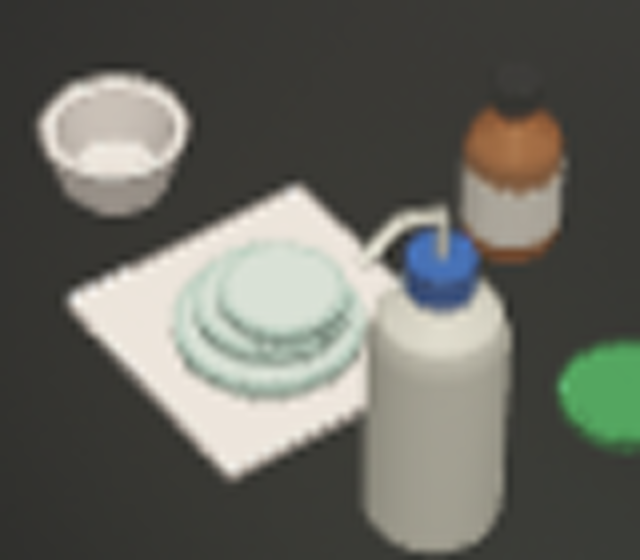

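View pics/s_stir.png

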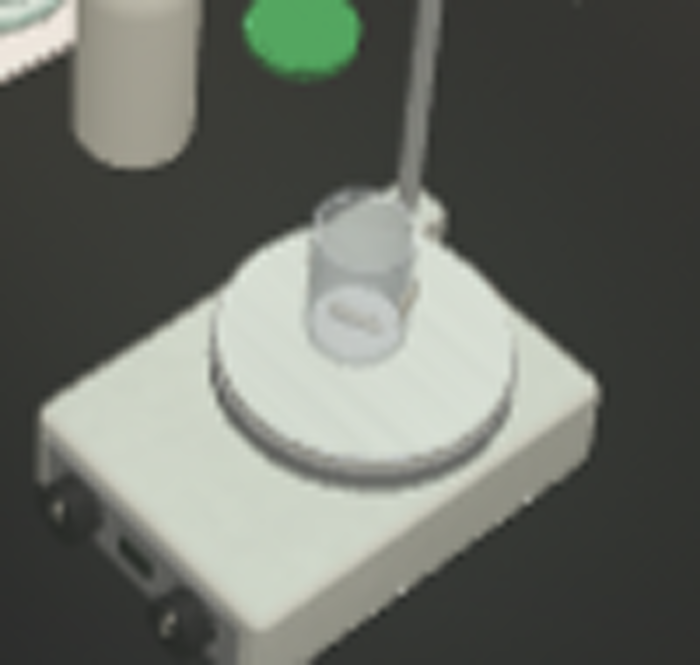

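View pics/t_stack.png

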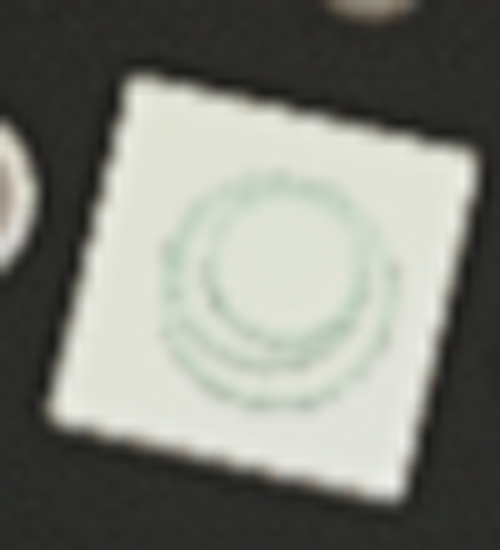

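View pics/t_bath.png

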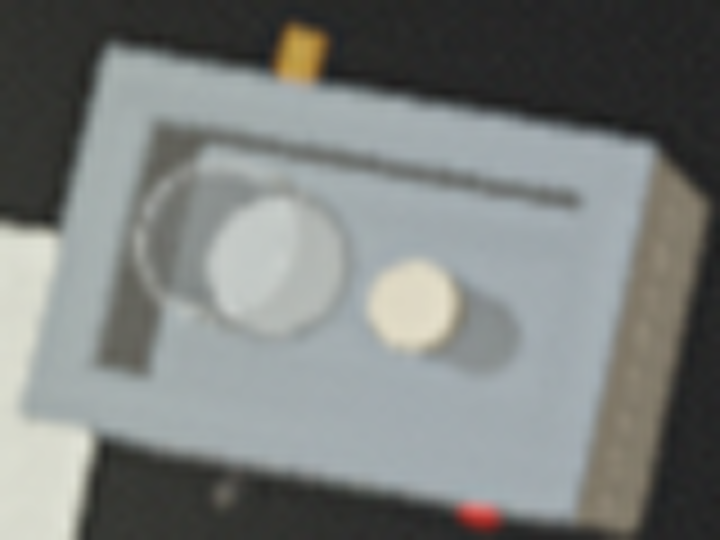

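View pics/t_stir.png

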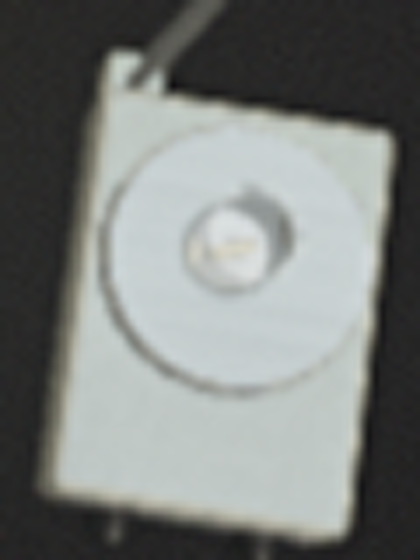

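Run:
```python
from h import *
np.set_printoptions(precision=4,suppress=True)
f=lambda u,v,k,x,y:((u+.5)/k-.5+x,(v+.5)/k-.5+y)
print('disc',tri(f(286,262,10,295,180),f(288,287,8,295,205)))
print('beak rim',tri(f(244,230,7,380,200),f(362,228,7,330,250)))
print('beak base',tri(f(228,249,7,380,200),f(354,322,7,330,250)))
# greenness crop
im=cv2.imread('pics/top1.png').astype(float)
g=im[:,:,1]-im[:,:,2]; print(g[190:225:3,305:340:3].astype(int))
G=np.clip((g-4)*12,0,255).astype(np.uint8); crop(G,'g_top',300,185,342,230,14)
im=cv2.imread('pics/side1.png').astype(float)
g=im[:,:,1]-im[:,:,2];G=np.clip((g)*8,0,255).astype(np.uint8); crop(G,'g_side',310,228,350,260,16)
```

```text
disc (array([ 0.6057, -0.0366,  0.0331]), np.float64(0.005026922846165894))
beak rim (array([ 0.5114, -0.3192,  0.1331]), np.float64(0.004221337438126854))
beak base (array([ 0.5099, -0.3224,  0.0796]), np.float64(0.002283214762497893))
[[ 2  2  2  2  2 -1  0  0 -1  0 -1 -2]
 [ 0  2  2  2  2  2  2  2  2 -1  1 -2]
 [-2  2  2  2  2  2  3  2  2  3  2  2]
 [ 0  2  2  3 14 16 12 18  9  2  2  2]
 [ 2  2  1 14 11  5  4  4 10  8  2  2]
 [ 2  2  8  6  6  4  4  4  5  9  3  3]
 [ 2  2 13  5  7  4  4  3  5  5  3  1]
 [ 2  2 11  9 11  4  3  4 17  4  2  2]
 [ 3  2  5  7  9  6 11 15  5 10  2 -1]
 [ 2  2  1  9  5  5  5  2 10  2  3 -2]
 [ 2  3  2  3  4 11 10  9  3  2  2  1]
 [-3 -1  1  2  2  2  2  2  2  3  4  1]]
```

View pics/g_top.png

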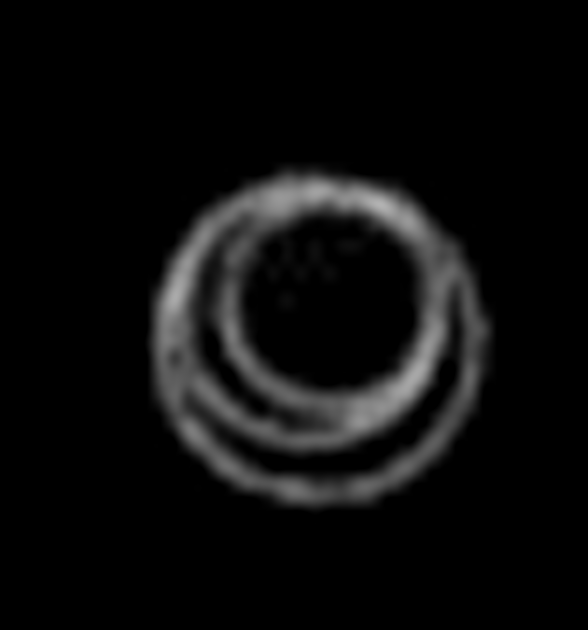

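View pics/g_side.png

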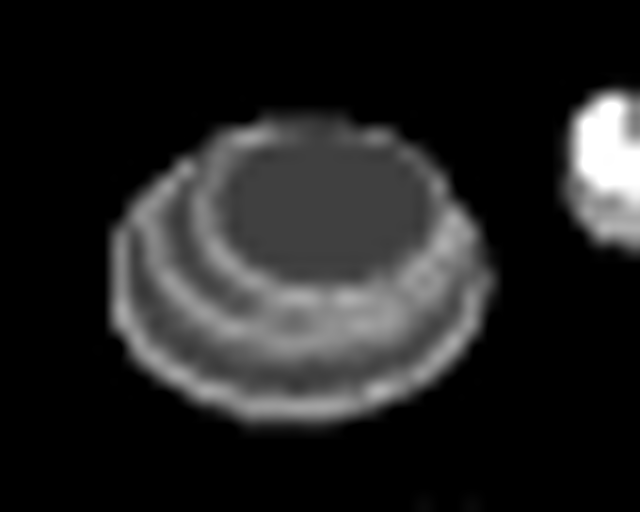

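Run:
```python
from h import *
np.set_printoptions(precision=4,suppress=True)
o=get_obs();print(Ro.from_quat(o['tool_rot']).as_matrix())
# flat top of small disc: component inside the ring
def top_c(n,seed):
    im=cv2.imread(f'pics/{n}1.png').astype(float); g=cv2.GaussianBlur(im[:,:,1]-im[:,:,2],(0,0),.6)
    k=4; g=cv2.resize(g,None,fx=k,fy=k,interpolation=cv2.INTER_CUBIC)
    s0=g[int((seed[1]+.5)*k),int((seed[0]+.5)*k)]
    m=(abs(g-s0)<2.5).astype(np.uint8); m=cv2.morphologyEx(m,cv2.MORPH_OPEN,np.ones((5,5)))
    _,l,st,c=cv2.connectedComponentsWithStats(m); i=l[int((seed[1]+.5)*k),int((seed[0]+.5)*k)]
    return (c[i]+.5)/k-.5, st[i]/k
a,sa=top_c('top',(323.6,206.5));b,sb=top_c('side',(330.5,241))
print(a,sa,b,sb); print(tri(a,b)); print(plane('top',*a,.032),plane('side',*b,.032))
f=lambda u,v,k,x,y:((u+.5)/k-.5+x,(v+.5)/k-.5+y)
# tile corners top
for c in [(135,75),(480,150),(403,503),(48,425)]: print('tile',plane('top',*f(*c,10,295,180),.008))
print('rod base/top',plane('top',*f(55,68,4,370,150),.05))
print('stir corners')
for c in [(110,95),(395,135),(350,540),(52,490)]: print(plane('top',*f(*c,7,380,200),.06))
im=cv2.imread('pics/top1.png');crop(im,'t_rod',385,145,430,225,7)
```

```text
[[-0.95   -0.0003  0.3122]
 [-0.3122  0.0019 -0.95  ]
 [-0.0003 -1.     -0.0019]]
[323.1551 206.1489] [317.5  200.5   12.25  12.25 478.25] [330.0421 240.0623] [324.  235.5  13.   10.  401. ]
(array([ 0.6035, -0.0365,  0.0364]), np.float64(0.004657646838340409))
[ 0.6025 -0.0352  0.032 ] [ 0.6089 -0.0346  0.032 ]
tile [0.6724 0.0189 0.008 ]
tile [ 0.6503 -0.1     0.008 ]
tile [ 0.5277 -0.0773  0.008 ]
tile [0.5498 0.0431 0.008 ]
rod base/top [ 0.7419 -0.2328  0.05  ]
stir corners
[ 0.5822 -0.2713  0.06  ]
[ 0.5681 -0.4035  0.06  ]
[ 0.3812 -0.3798  0.06  ]
[ 0.3985 -0.2451  0.06  ]
```

View pics/t_rod.png

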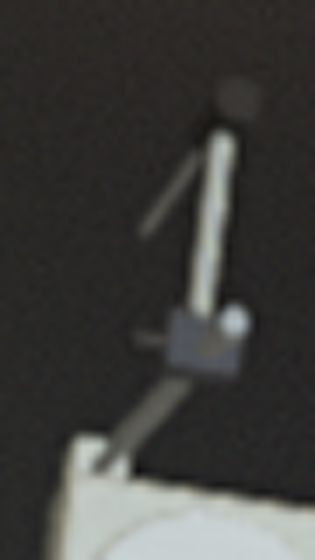

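Emit:
jog_arm:
  increments:
    - [[0,0,0,0,0,-0.05,-0.3],[0,0,0,0,0,-0.1,-0.3],[0,0,0,0,0,-0.15,-0.3],[0,0,0,0,0,-0.19,-0.3],[0,0,0,0,0,-0.2,-0.3],[0,0,0,0,0,-0.2,-0.3]]

```text
time: 2.3
position: [-0.1974, -0.5753, 0.0203]
tool_rot: [-0.111, 0.7, -0.697, 0.112]
ft_force: [-0.6, 0.6, 1.1]
grip_width: 0.0576
```

Emit:
jog_arm:
  increments:
    - [[0,0,0,0,0,-0.006,-0.3],[0,0,0,0,0,-0.012,-0.3],[0,0,0,0,0,-0.015,-0.3],[0,0,0,0,0,-0.015,-0.3]]

```text
time: 2.7
position: [-0.1976, -0.5756, 0.006]
tool_rot: [-0.111, 0.7, -0.697, 0.112]
ft_force: [0.1, 0.3, 0.3]
grip_width: 0.0567
```

Run:
```python
from h import *
np.set_printoptions(precision=4,suppress=True)
f=lambda u,v,k,x,y:((u+.5)/k-.5+x,(v+.5)/k-.5+y)
S=lambda p:f(*p,8,295,205)
T=lambda p:f(*p,10,295,180)
for s,t in [((298,183),(135,75)),((68,300),(48,425)),((235,480),(403,503))]:
    print(plane('side',*S(s),.008),plane('top',*T(t),.008))
# rod: base and top
print(plane('top',*f(100,468,7,385,145),.06),plane('top',*f(235,318,7,385,145),.340))
# green patches compare two views
for n in('top','side'):
    im=cv2.imread(f'pics/{n}1.png').astype(int); m=((im[:,:,1]-im[:,:,2]>50)&(im[:,:,1]-im[:,:,0]>40)).astype(np.uint8)
    _,l,st,c=cv2.connectedComponentsWithStats(m)
    for i in range(1,len(st)):
        if st[i,4]>30: print(n,c[i],st[i,4],plane(n,*c[i],.004))
```

```text
[0.6757 0.0202 0.008 ] [0.6724 0.0189 0.008 ]
[0.5568 0.0406 0.008 ] [0.5498 0.0431 0.008 ]
[ 0.5323 -0.0805  0.008 ] [ 0.5277 -0.0773  0.008 ]
[ 0.5883 -0.2829  0.06  ] [ 0.5925 -0.2855  0.34  ]
top [360.5 188.5] 208 [ 0.6748 -0.1613  0.004 ]
top [281.8869 230.1584] 221 [0.5206 0.1009 0.004 ]
top [350.9174 254.7478] 230 [ 0.4467 -0.1333  0.004 ]
side [284.0414 238.6759] 145 [0.5259 0.1017 0.004 ]
side [372.7358 253.6667] 159 [ 0.6808 -0.1597  0.004 ]
side [317.8214 288.2296] 196 [ 0.4517 -0.1324  0.004 ]
```

Emit:
jog_arm:
  increments:
    - [[0,0,0,0,0,-0.003,-0.3],[0,0,0,0,0,-0.005,-0.3],[0,0,0,0,0,-0.006,-0.3]]

```text
time: 3.0
position: [-0.1976, -0.5758, 0.0005]
tool_rot: [-0.111, 0.699, -0.697, 0.112]
ft_force: [0.4, 1.7, 9.2]
grip_width: 0.0565
```

Emit:
jog_arm:
  increments:
    - [[0,0,0,0,0,0.04,-0.6],[0,0,0,0,0,0.09,-0.6],[0,0,8,0.02,0,0.13,-0.6],[0,0,16,0.05,0,0.17,-0.6],[0,0,24,0.09,0,0.2,-0.6],[0,0,32,0.13,0,0.23,-0.6],[0,0,40,0.17,0,0.26,-0.6],[0,0,48,0.21,0,0.28,-0.6]]

```text
time: 3.8
position: [0.0138, -0.5762, 0.283]
tool_rot: [-0.389, 0.592, -0.591, 0.387]
ft_force: [-0.5, -0.3, 0.1]
grip_width: 0.0697
```

Emit:
jog_arm:
  increments:
    - [[0,0,8,0.04,0.01,0.02,-0.6],[0,0,16,0.08,0.03,0.03,-0.6],[0,0,24,0.12,0.055,0.04,-0.6],[0,0,32,0.16,0.08,0.04,-0.6],[0,0,40,0.2,0.11,0.04,-0.6],[0,0,48,0.24,0.14,0.04,-0.6],[0,0,50,0.28,0.17,0.04,-0.6],[0,0,50,0.31,0.205,0.04,-0.6]]

```text
time: 4.6
position: [0.3257, -0.37, 0.3231]
tool_rot: [0.603, -0.371, 0.372, -0.6]
ft_force: [-0.1, 0.7, 0.3]
grip_width: 0.0696
```

Emit:
jog_arm:
  increments:
    - [[0,0,0,0.02,0.045,0.0,-0.6],[0,0,0,0.04,0.09,0.0,-0.6],[0,0,0,0.06,0.135,0.0,-0.6],[0,0,0,0.09,0.175,0.0,-0.6],[0,0,0,0.12,0.21,0.0,-0.6],[0,0,0,0.155,0.245,0.0,-0.6],[0,0,0,0.19,0.28,-0.01,-0.6],[0,0,0,0.22,0.31,-0.02,-0.6]]

```text
time: 5.4
position: [0.5472, -0.0579, 0.3033]
tool_rot: [0.603, -0.37, 0.372, -0.601]
ft_force: [0.4, -1.5, 0.3]
grip_width: 0.0695
```

Emit:
jog_arm:
  increments:
    - [[0,0,0,0.03,0.015,-0.03,-0.6],[0,0,0,0.06,0.025,-0.07,-0.6],[0,0,0,0.06,0.025,-0.11,-0.6],[0,0,0,0.06,0.025,-0.15,-0.6],[0,0,0,0.06,0.025,-0.18,-0.6],[0,0,0,0.06,0.025,-0.2,-0.6],[0,0,0,0.06,0.025,-0.2,-0.6]]

```text
time: 6.1
position: [0.6045, -0.0323, 0.0999]
tool_rot: [0.603, -0.373, 0.37, -0.6]
ft_force: [-0.9, 0.8, -0.1]
grip_width: 0.0695
```

Run:
```python
from h import *
np.set_printoptions(precision=4,suppress=True)
o=get_obs();print(o['position'],Ro.from_quat(o['tool_rot']).as_matrix()[:,2],o['grip_width'])
for n in('top','side'):
    im=np.mean([camera(n).astype(float) for _ in range(4)],0)[:,:,::-1].round().astype(np.uint8)
    cv2.imwrite(f'pics/{n}2.png',im)
    print(n,proj(n,o['position']))
im=cv2.imread('pics/side2.png'); crop(im,'s2',285,170,385,270,7)
im=cv2.imread('pics/top2.png'); crop(im,'t2',150,150,450,300,2.5)
```

```text
[ 0.6045 -0.0323  0.0999] [ 0.8939  0.4482 -0.0065] 0.06947587443398655
top [322.4863 201.2656]
side [328.661  225.3549]
```

View pics/s2.png

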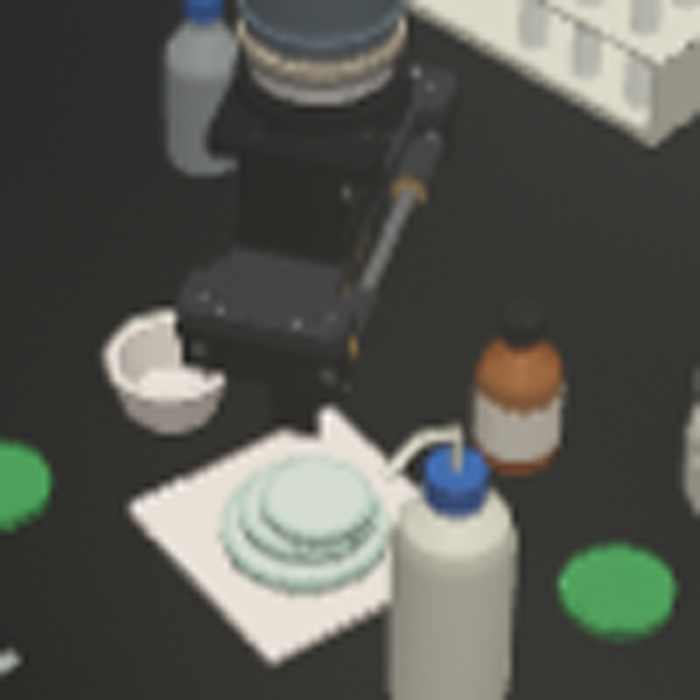

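View pics/side2.png

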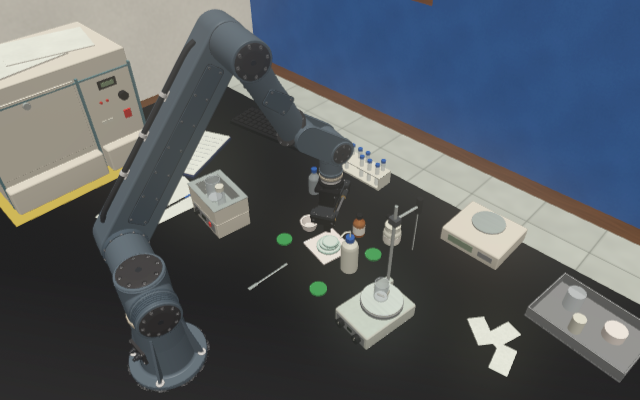

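View pics/t2.png

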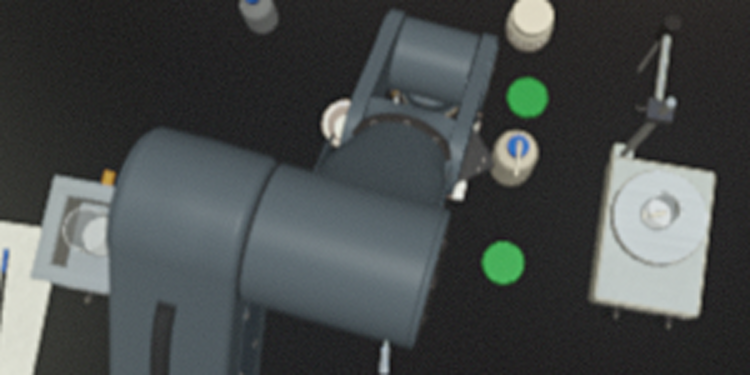

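Run:
```python
from h import *
np.set_printoptions(precision=4,suppress=True)
o=get_obs();p=o['position'];M=Ro.from_quat(o['tool_rot']).as_matrix()
im=cv2.imread('pics/side2.png').astype(float)
im=np.clip((im/255)**.45*255,0,255).astype(np.uint8)
x0,y0,k=300,190,14
c=cv2.resize(im[y0:y0+42,x0:x0+56],None,fx=k,fy=k,interpolation=cv2.INTER_CUBIC)
for s in(-1,1):
  for w in(-1,1):
    for h in (0,.02):
      q=proj('side',p+s*.0348*M[:,2]+w*.0095*M[:,0]-h*M[:,1]); print(s,w,h,q)
      u=((q-[x0,y0]+.5)*k).astype(int); cv2.circle(c,tuple(int(a) for a in u),4,(0,0,255) if s<0 else (0,255,255),-1)
cv2.imwrite('pics/s2b.png',c)
```

```text
-1 -1 0 [323.5198 230.4292]
-1 -1 0.02 [323.4626 225.8125]
-1 1 0 [329.262  231.6435]
-1 1 0.02 [329.2515 227.0233]
1 -1 0 [329.9152 216.3325]
1 -1 0.02 [329.9103 211.7461]
1 1 0 [335.5005 217.4703]
1 1 0.02 [335.5397 212.8798]
```

View pics/s2b.png

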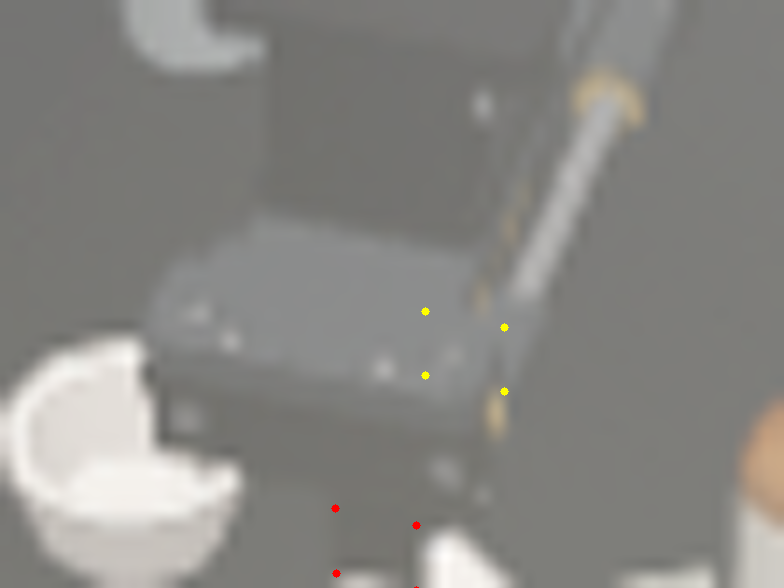

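Emit:
jog_arm:
  increments:
    - [[0,0,0,0.003,-0.002,-0.03,-0.6],[0,0,0,0.003,-0.002,-0.055,-0.6],[0,0,0,0.003,-0.002,-0.06,-0.6],[0,0,0,0.003,-0.002,-0.06,-0.6]]

```text
time: 6.9
position: [0.6104, -0.035, 0.0443]
tool_rot: [0.602, -0.37, 0.373, -0.601]
ft_force: [0.5, 0.2, 0.5]
grip_width: 0.0697
```

```bash
cat >> h.py <<'E'
def look(tag,n='side',x0=300,y0=210,w=56,hh=42,k=14,N=4,wd=.0348,gam=.6):
    o=get_obs();p=o['position'];M=Ro.from_quat(o['tool_rot']).as_matrix();wd=o['grip_width']/2
    im=np.mean([camera(n).astype(float) for _ in range(N)],0)[:,:,::-1]
    cv2.imwrite(f'pics/{tag}_full.png',im.round().astype(np.uint8))
    im=np.clip((im/255)**gam*255,0,255).astype(np.uint8)
    c=cv2.resize(im[y0:y0+hh,x0:x0+w],None,fx=k,fy=k,interpolation=cv2.INTER_CUBIC)
    for s in(-1,1):
      for ww in(-1,1):
        q=proj(n,p+s*wd*M[:,2]+ww*.0095*M[:,0])
        u=((q-[x0,y0]+.5)*k).astype(int); cv2.circle(c,tuple(int(a) for a in u),4,(0,0,255) if s<0 else (0,255,255),-1)
    cv2.imwrite(f'pics/{tag}.png',c); print(o['time'],p,o['grip_width'],o['ft_force'])
E
python3 - <<'E'
from h import *
look('s3')
E
```

```text
6.9 [ 0.61044568 -0.03497818  0.04427652] 0.0697279153897821 [0.51358276 0.22948922 0.52289352]
```

View pics/s3.png

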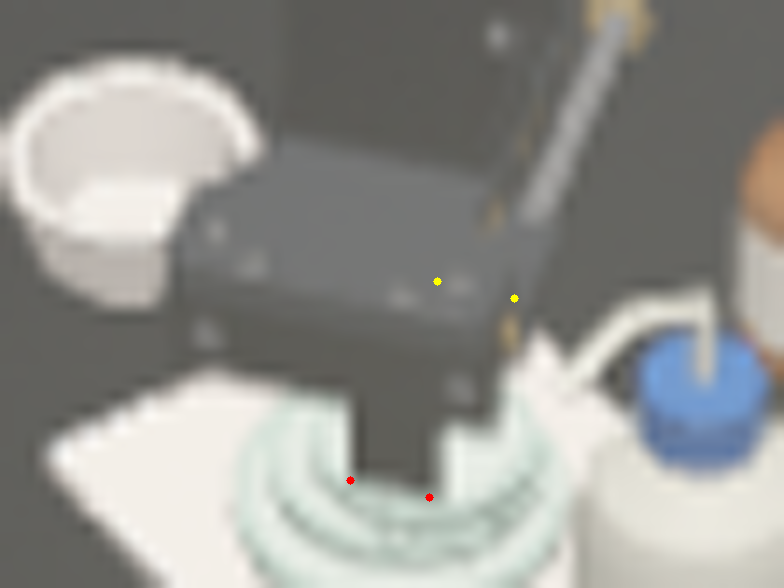

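Run:
```python
from h import *
np.set_printoptions(precision=4,suppress=True)
o=get_obs();print(o['time'],o['position'],o['q'],o['joint_velocities'])
```

```text
7.1 [ 0.612  -0.0353  0.0461] [-0.2381  0.7459  1.5948 -0.0045  0.7938 -0.6997] [-0.0005 -0.0012  0.0029 -0.0011 -0.0015  0.0005]
```

Emit:
jog_arm:
  increments:
    - [[0,0,0,0,0,0,-0.6]]

```text
time: 7.2
position: [0.6126, -0.0354, 0.0471]
tool_rot: [0.602, -0.368, 0.375, -0.602]
ft_force: [-0.2, -1.0, -0.3]
grip_width: 0.0697
```

Run:
```python
from h import *
np.set_printoptions(precision=5,suppress=True)
for i in range(5):
    o=get_obs();print(o['time'],o['position'],o['q'],Ro.from_quat(o['tool_rot']).as_matrix()[:,1]); camera('side')
```

```text
7.2 [ 0.61257 -0.03538  0.04712] [-0.238    0.74432  1.59421 -0.00445  0.7942  -0.69976] [ 0.00787 -0.00518 -0.99996]
7.25 [ 0.61284 -0.03545  0.04729] [-0.23799  0.74413  1.59394 -0.00445  0.794   -0.69971] [ 0.00852 -0.00533 -0.99995]
7.3 [ 0.61271 -0.03539  0.04713] [-0.23795  0.74435  1.5941  -0.00446  0.79391 -0.69977] [ 0.00822 -0.00527 -0.99995]
7.35 [ 0.61249 -0.03536  0.04685] [-0.238    0.74473  1.59432 -0.00444  0.79393 -0.69974] [ 0.00762 -0.00511 -0.99996]
7.4 [ 0.61228 -0.03531  0.04661] [-0.238    0.74507  1.59452 -0.00444  0.79394 -0.69976] [ 0.00709 -0.00498 -0.99996]
```

Run:
```python
from h import *
np.set_printoptions(precision=4,suppress=True)
o=get_obs();print(o['joint_torque'],o['moment'],o['ft_force'])
im=cv2.imread('pics/s3_full.png');crop(im,'s3f',270,120,410,260,5)
```

```text
[  0.001  -46.7445 -11.2433   0.0166   0.0454   0.0001] [-0.0043 -0.1034 -0.0145] [0.066  0.4672 0.2276]
```

View pics/s3f.png

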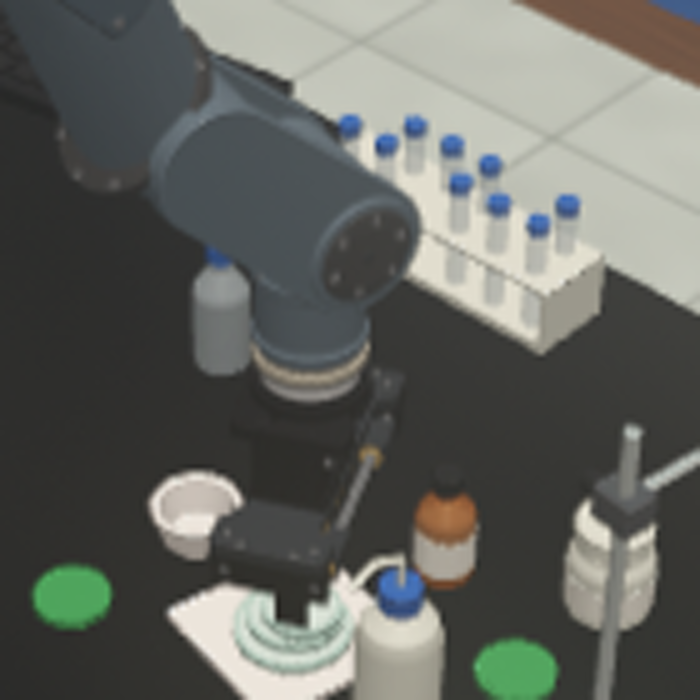

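Emit:
jog_arm:
  increments:
    - [[0,0,0,0,0,0,-0.6],[0,0,0,0,0,0,-0.6]]

```text
time: 7.65
position: [0.6121, -0.0353, 0.0464]
tool_rot: [0.602, -0.368, 0.374, -0.601]
ft_force: [-0.4, -0.3, -1.0]
grip_width: 0.0696
```

Run:
```python
from h import *
np.set_printoptions(precision=5,suppress=True)
for i in range(4):
    o=get_obs();print(o['time'],o['position']); camera('side')
```

```text
7.65 [ 0.61212 -0.03532  0.04645]
7.7 [ 0.6121  -0.03529  0.0464 ]
7.75 [ 0.6121  -0.03529  0.04637]
7.8 [ 0.61213 -0.03532  0.04637]
```

Emit:
jog_arm:
  increments:
    - [[0.3,0.4,0,-0.002,0,-0.004,-0.6],[0.3,0.4,0,-0.004,0,-0.01,-0.6],[0.3,0.4,0,-0.004,0,-0.014,-0.6],[0.3,0.4,0,-0.004,0,-0.014,-0.6]]

```text
time: 8.25
position: [0.6072, -0.0351, 0.0313]
tool_rot: [0.602, -0.372, 0.371, -0.601]
ft_force: [0.1, 0.1, -0.2]
grip_width: 0.0697
```

Run:
```python
from h import *
np.set_printoptions(precision=5,suppress=True)
for i in range(4):
    o=get_obs();print(o['time'],o['position'],Ro.from_quat(o['tool_rot']).as_matrix()[:,1]); camera('side')
```

```text
8.25 [ 0.60722 -0.03513  0.03129] [-0.00252  0.00088 -1.     ]
8.3 [ 0.6076  -0.03521  0.03167] [-0.00171  0.00068 -1.     ]
8.35 [ 0.60791 -0.03525  0.03198] [-0.001    0.00052 -1.     ]
8.4 [ 0.60814 -0.03531  0.03223] [-0.00046  0.00039 -1.     ]
```

Emit:
jog_arm:
  increments:
    - [[0,0,0,0,0,-0.003,-0.6],[0,0,0,0,0,-0.006,-0.6],[0,0,0,0,0,-0.006,-0.6],[0,0,0,0,0,-0.006,-0.6],[0,0,0,0,0,-0.006,-0.6]]

```text
time: 8.95
position: [0.6083, -0.0353, 0.0264]
tool_rot: [-0.602, 0.371, -0.371, 0.602]
ft_force: [-0.5, 0.4, -1.3]
grip_width: 0.0697
```

Run:
```python
from h import *
np.set_printoptions(precision=5,suppress=True)
look('s4',N=2)
```

```text
8.95 [ 0.60831 -0.03534  0.0264 ] 0.06972937805373894 [-0.48316  0.39449 -1.26853]
```

View pics/s4.png

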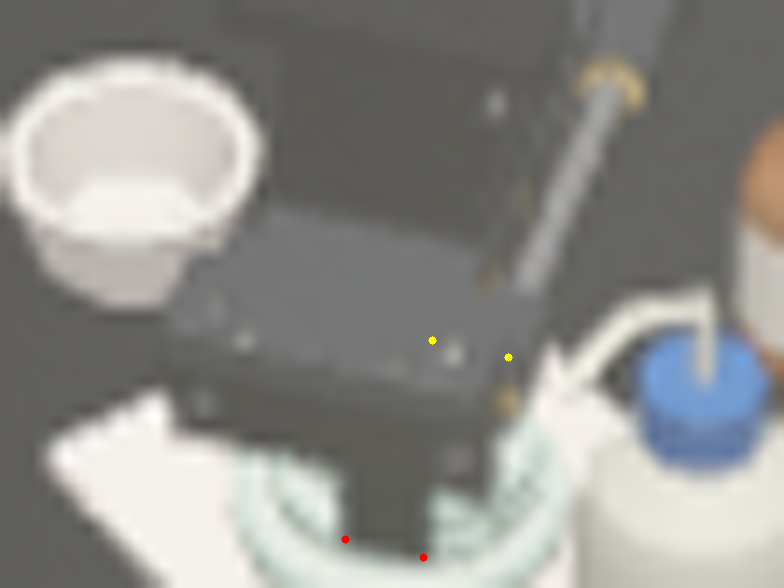

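Emit:
jog_arm:
  increments:
    - [[0,0,0,0,0,0,-0.5],[0,0,0,0,0,0,-0.4],[0,0,0,0,0,0,-0.3],[0,0,0,0,0,0,-0.2],[0,0,0,0,0,0,-0.1],[0,0,0,0,0,0,-0.1]]
  squeeze: 12

```text
time: 9.65
position: [0.6082, -0.0353, 0.0265]
tool_rot: [-0.602, 0.371, -0.371, 0.602]
ft_force: [-0.4, -0.3, 0.5]
grip_width: 0.0532
```

Run:
```python
from h import *
np.set_printoptions(precision=5,suppress=True)
look('s5',N=3)
```

```text
9.65 [ 0.60824 -0.03533  0.0265 ] 0.0532238046693297 [-0.39504 -0.34216  0.53082]
```

View pics/s5.png

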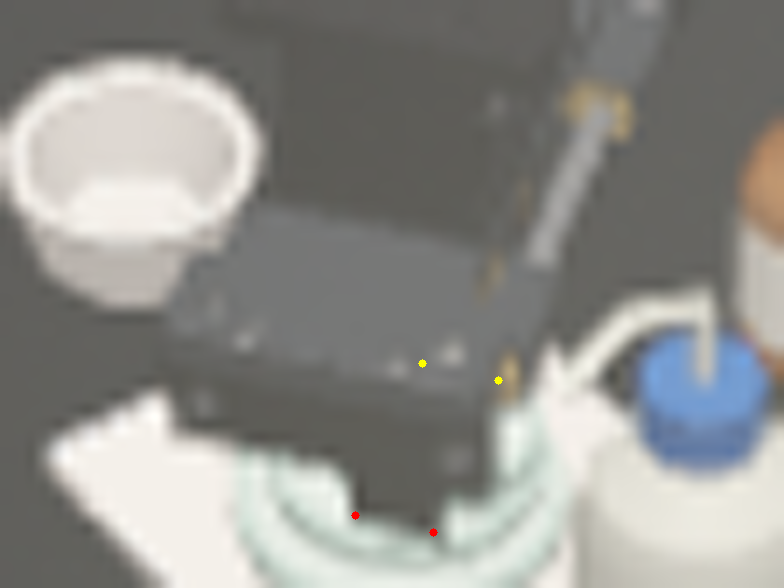

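Emit:
jog_arm:
  increments:
    - [[0,0,0,0,0,0,0.0],[0,0,0,-0.003,0.001,0.0005,0.0],[0,0,0,-0.008,0.002,0.0005,0.0],[0,0,0,-0.015,0.003,0.001,0.0],[0,0,0,-0.023,0.005,0.001,0.0],[0,0,0,-0.031,0.007,0.001,0.0],[0,0,0,-0.035,0.007,0.001,0.0],[0,0,0,-0.035,0.007,0.001,0.0]]
  squeeze: 18

```text
time: 10.6
position: [0.5722, -0.0281, 0.0275]
tool_rot: [0.602, -0.372, 0.371, -0.602]
ft_force: [0.6, 0.9, -0.4]
grip_width: 0.0531
```

Run:
```python
from h import *
np.set_printoptions(precision=5,suppress=True)
look('s6',N=3)
```

```text
10.6 [ 0.5722  -0.0281   0.02747] 0.05310323646097633 [ 0.58864  0.85964 -0.44629]
```

View pics/s6.png

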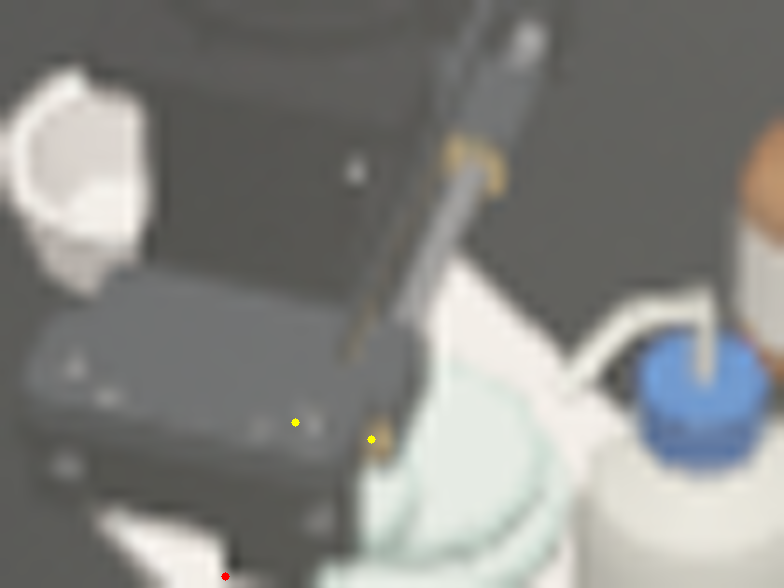

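Emit:
jog_arm:
  increments:
    - [[0,0,0,-0.005,0.001,0,0.0],[0,0,0,-0.013,0.003,0,0.0],[0,0,0,-0.023,0.005,0,0.0],[0,0,0,-0.033,0.007,0,0.0],[0,0,0,-0.043,0.009,0,0.0],[0,0,0,-0.048,0.01,0,0.0],[0,0,0,-0.048,0.01,0,0.0],[0,0,0,-0.048,0.01,0.01,0.0]]

```text
time: 11.55
position: [0.5254, -0.0185, 0.0371]
tool_rot: [0.602, -0.372, 0.371, -0.602]
ft_force: [-0.5, -0.4, -0.4]
grip_width: 0.053
```

Run:
```python
from h import *
np.set_printoptions(precision=5,suppress=True)
look('s7',x0=290,y0=215,N=4)
```

```text
11.55 [ 0.52535 -0.01849  0.03714] 0.052960651962290335 [-0.4868  -0.39807 -0.39946]
```

View pics/s7.png

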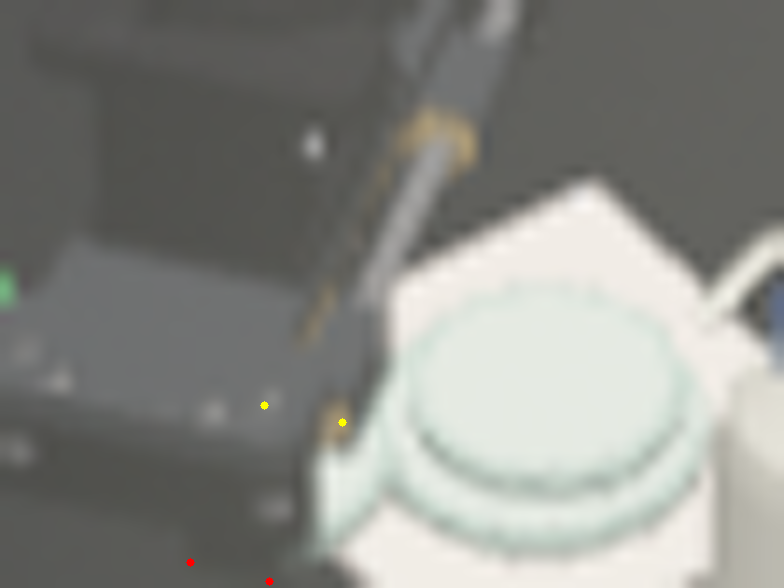

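Emit:
jog_arm:
  increments:
    - [[0,0,0,0,0,0.03,0.0],[0,0,0,0,0,0.07,0.0],[0,0,0,-0.01,0,0.11,0.0],[0,0,-6,-0.03,-0.01,0.14,0.0],[0,0,-13,-0.05,-0.03,0.165,0.0],[0,0,-20,-0.07,-0.055,0.18,0.0],[0,0,-27,-0.085,-0.09,0.185,0.0],[0,0,-34,-0.095,-0.125,0.185,0.0]]

```text
time: 12.55
position: [0.4313, -0.1447, 0.2246]
tool_rot: [0.465, -0.53, 0.534, -0.466]
ft_force: [0.6, 0.1, -0.7]
grip_width: 0.0531
```

Emit:
jog_arm:
  increments:
    - [[0,0,-7,0,-0.035,0,0.0],[0,0,-14,0,-0.07,0,0.0],[0,0,-21,0,-0.105,0,0.0],[0,0,-28,0.01,-0.135,0,0.0],[0,0,-35,0.02,-0.16,0,0.0],[0,0,-42,0.035,-0.17,0,0.0],[0,0,-50,0.05,-0.175,0,0.0],[0,0,-58,0.065,-0.175,0,0.0]]

```text
time: 13.35
position: [0.4967, -0.3209, 0.2243]
tool_rot: [0.148, -0.69, 0.694, -0.146]
ft_force: [0.2, -0.2, -0.7]
grip_width: 0.0533
```

Run:
```python
from h import *
np.set_printoptions(precision=4,suppress=True)
f=lambda u,v,k,x,y:((u+.5)/k-.5+x,(v+.5)/k-.5+y)
a=f(244,230,7,380,200);b=(381.43,281.43)
print(tri(a,b),plane('top',*a,.135),plane('side',*b,.135))
o=get_obs();print(o['position'],Ro.from_quat(o['tool_rot']).as_matrix()[:,1:])
look('t8','top',x0=380,y0=200,w=60,hh=50,k=13,N=4)
look('s8','side',x0=350,y0=230,w=60,hh=60,k=10,N=4)
```

```text
(array([ 0.5114, -0.319 ,  0.1357]), np.float64(0.0051280610908028225)) [ 0.5095 -0.3174  0.135 ] [ 0.5143 -0.3199  0.135 ]
[ 0.4967 -0.3209  0.2243] [[-0.0007  0.4065]
 [-0.0056 -0.9137]
 [-1.      0.0049]]
13.35 [ 0.4967 -0.3209  0.2243] 0.05332246977981512 [ 0.1683 -0.2259 -0.6868]
13.55 [ 0.4957 -0.3192  0.2241] 0.05294047927722472 [ 0.5035  0.0448 -0.7504]
```

View pics/s8.png

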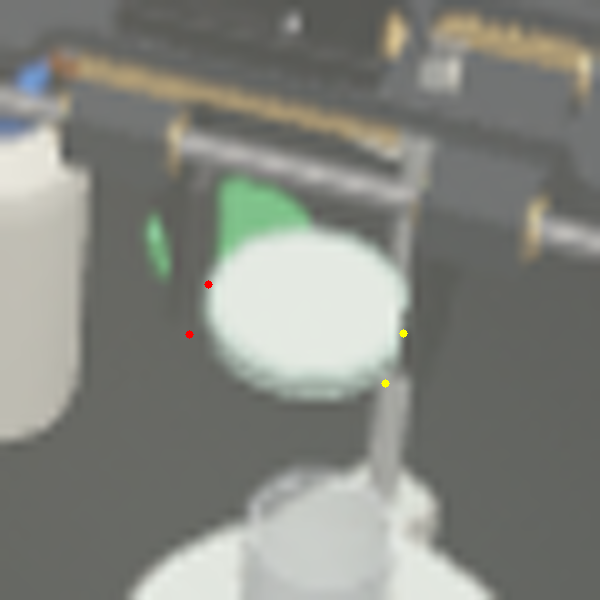

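View pics/s8_full.png

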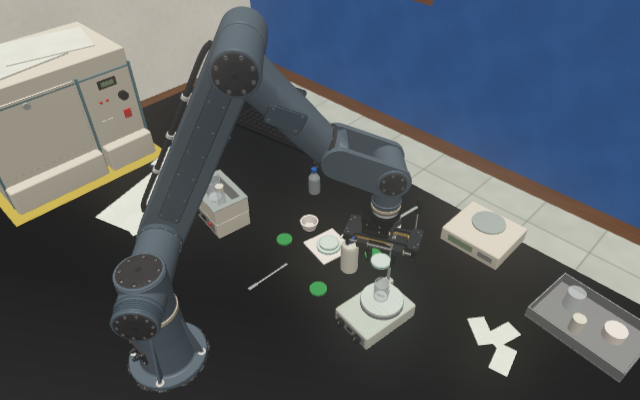

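View pics/t8_full.png

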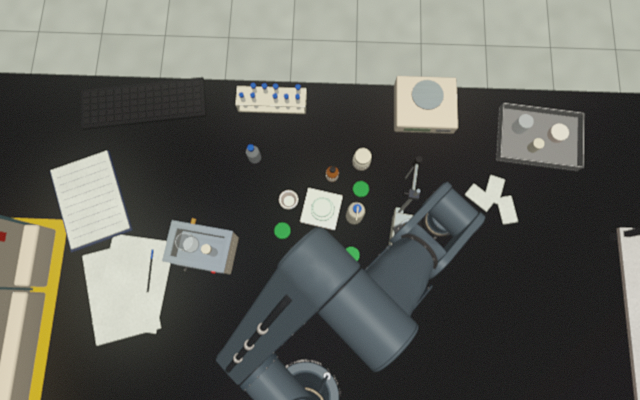

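Run:
```python
from h import *
np.set_printoptions(precision=4,suppress=True)
im=cv2.imread('pics/s8_full.png').astype(float)
# disc top-face ellipse: bright mask
k=4
c=cv2.resize(im[245:275,362:400],None,fx=k,fy=k,interpolation=cv2.INTER_CUBIC)
g=c.min(2); print('peak',g.max())
m=(g>195).astype(np.uint8)
_,l,st,ce=cv2.connectedComponentsWithStats(m);i=1+np.argmax(st[1:,4]);print(st[i]/k,(ce[i]+.5)/k-.5+[362,245])
p=(ce[i]+.5)/k-.5+[362,245]
cs,_=cv2.findContours((l==i).astype(np.uint8),cv2.RETR_EXTERNAL,cv2.CHAIN_APPROX_NONE)
e=cv2.fitEllipse(max(cs,key=len));print('ell',(np.array(e[0])+.5)/k-.5+[362,245],np.array(e[1])/k,e[2])
pe=(np.array(e[0])+.5)/k-.5+[362,245]
print('disc by side',plane('side',*p,.2296),plane('side',*pe,.2296))
im1=cv2.imread('pics/side1.png');im2=cv2.imread('pics/side2.png');avg=((im1.astype(float)*8+im2*4+im*4)/16)
a=np.clip((avg-60)*1.6,0,255).astype(np.uint8); crop(a,'s_rim',368,270,396,306,20)
im1=cv2.imread('pics/top1.png').astype(float);im2=cv2.imread('pics/top2.png');a=np.clip(((im1*2+im2)/3-130)*2.2,0,255).astype(np.uint8); crop(a,'t_rim',403,222,427,246,25)
```

```text
peak 217.64349341392517
[  9.5    8.75  18.25  13.25 747.5 ] [380.3222 259.8708]
ell [380.3282 259.872 ] [12.7215 18.1775] 97.66173553466797
disc by side [ 0.502  -0.3176  0.2296] [ 0.502  -0.3176  0.2296]
```

View pics/s_rim.png

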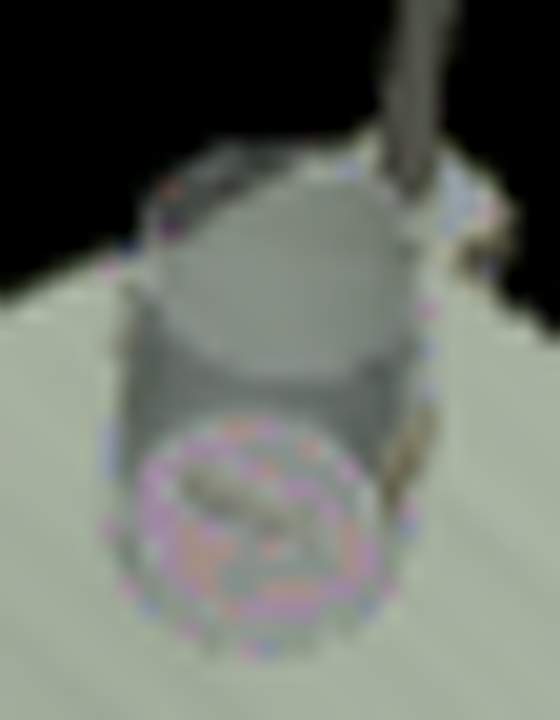

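View pics/t_rim.png

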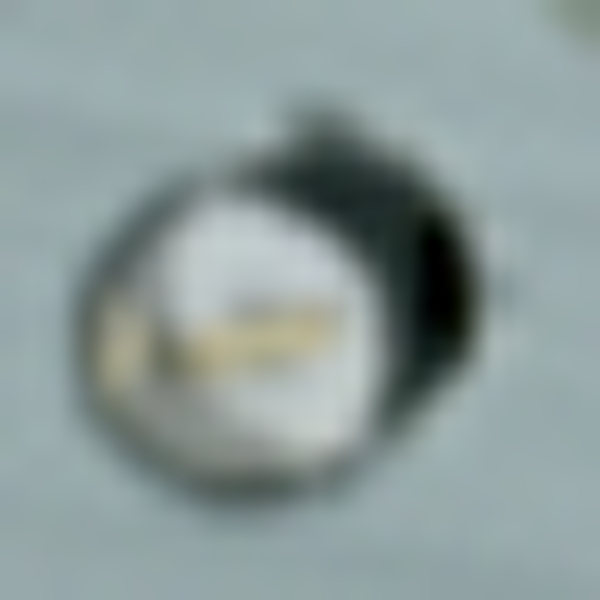

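Run:
```python
from h import *
np.set_printoptions(precision=4,suppress=True)
f=lambda u,v,k,x,y:((u+.5)/k-.5+x,(v+.5)/k-.5+y)
S=lambda p:f(*p,20,368,270);T=lambda p:f(*p,25,403,222)
print('side rim',plane('side',*S((282,254)),.135),'base',plane('side',*S((253,543)),.075))
print('top rim',plane('top',*T((311,322)),.135),'base',plane('top',*T((242,343)),.075))
for n,k,o in(('side',20,(368,270)),('top',25,(403,222))):
  X=plane(n,*(S((253,543)) if n=='side' else T((242,343))),.075); 
  for z in (.135,.075):
    q=[proj(n,[X[0]+.021*np.cos(a),X[1]+.021*np.sin(a),z]) for a in np.linspace(0,6.28,60)]
    q=(np.array(q)-o+.5)*k; print(n,z,'extent u',q[:,0].min(),q[:,0].max(),'v',q[:,1].min(),q[:,1].max())
print(tri(T((311,322)),S((282,254))),get_obs()['position'])
```

```text
side rim [ 0.5124 -0.3221  0.135 ] base [ 0.511  -0.3234  0.075 ]
top rim [ 0.5034 -0.319   0.135 ] base [ 0.5093 -0.3228  0.075 ]
side 0.135 extent u 130.70077047151926 436.4422592465701 v 149.41715526208327 383.77325958235474
side 0.075 extent u 104.92729389384522 402.34499340058846 v 427.69121673380937 661.9026230488862
top 0.135 extent u 170.35882917336806 513.4753173308936 v 106.90571971706007 446.440050033852
top 0.075 extent u 78.00770853285428 407.1161467258676 v 180.98673988015506 507.12089064799386
(array([ 0.5065, -0.3213,  0.1378]), np.float64(0.008665167108766185)) [ 0.4955 -0.3194  0.2246]
```

Emit:
jog_arm:
  increments:
    - [[0,0,0,0.006,-0.003,-0.015,0.0],[0,0,0,0.011,-0.005,-0.035,0.0],[0,0,0,0.011,-0.005,-0.055,0.0],[0,0,0,0.011,-0.005,-0.068,0.0],[0,0,0,0.011,-0.005,-0.07,0.0],[0,0,0,0.011,-0.005,-0.07,0.0],[0,0,0,0.011,-0.005,-0.07,0.0],[0,0,0,0.011,-0.005,-0.07,0.0]]

```text
time: 14.55
position: [0.5071, -0.3248, 0.1556]
tool_rot: [0.15, -0.689, 0.693, -0.149]
ft_force: [-0.4, -0.1, 0.0]
grip_width: 0.0531
```

```bash
cat >> h.py <<'E'
def discface(full,box,thr,z,n='side',k=4):
    x0,y0,x1,y1=box
    im=cv2.imread(f'pics/{full}.png').astype(float)
    g=cv2.resize(im[y0:y1,x0:x1],None,fx=k,fy=k,interpolation=cv2.INTER_CUBIC).min(2)
    m=(g>thr).astype(np.uint8)
    _,l,st,ce=cv2.connectedComponentsWithStats(m);i=1+np.argmax(st[1:,4])
    cs,_=cv2.findContours((l==i).astype(np.uint8),cv2.RETR_EXTERNAL,cv2.CHAIN_APPROX_NONE)
    e=cv2.fitEllipse(cv2.convexHull(max(cs,key=len)))
    p=(np.array(e[0])+.5)/k-.5+[x0,y0]
    print('disc px',p,'axes',np.array(e[1])/k,'bbox',st[i]/k,plane(n,*p,z)); return p
E
python3 - <<'E'
from h import *
np.set_printoptions(precision=4,suppress=True)
look('s9','side',x0=358,y0=250,w=48,hh=50,k=12,N=4)
print(Ro.from_quat(get_obs()['tool_rot']).as_matrix()[:,1])
p=discface('s9_full',(365,262,398,290),195,get_obs()['position'][2]+.0055)
E
```

```text
14.55 [ 0.5071 -0.3248  0.1556] 0.053118772984709885 [-0.3615 -0.1113  0.0373]
[-0.0004 -0.0059 -1.    ]
disc px [382.9274 276.0471] axes [13.0342 17.868 ] bbox [  9.5    8.25  17.75  13.   714.5 ] [ 0.5136 -0.3234  0.1607]
```

View pics/s9.png

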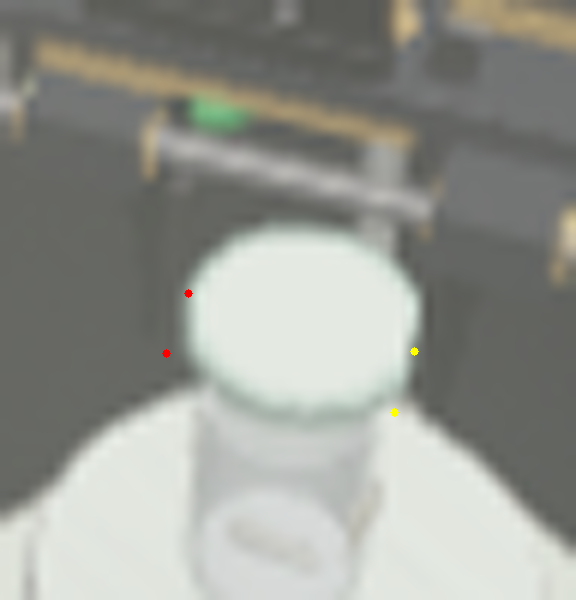

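Emit:
jog_arm:
  increments:
    - [[0,0,0,-0.001,0,-0.005,0.0],[0,0,0,-0.001,0,-0.01,0.0],[0,0,0,-0.001,0,-0.014,0.0],[0,0,0,-0.001,0,-0.015,0.0],[0,0,0,-0.001,0,-0.015,0.0],[0,0,0,-0.001,0,-0.015,0.0]]

```text
time: 15.35
position: [0.5058, -0.3246, 0.1402]
tool_rot: [0.15, -0.689, 0.693, -0.149]
ft_force: [0.1, -0.5, -0.8]
grip_width: 0.0532
```

Emit:
jog_arm:
  increments:
    - [[0,0,0,0,0,-0.001,0.0],[0,0,0,0,0,-0.002,0.0],[0,0,0,0,0,-0.002,0.0],[0,0,0,0,0,-0.002,0.0]]

```text
time: 15.75
position: [0.5058, -0.3246, 0.1381]
tool_rot: [0.15, -0.689, 0.693, -0.149]
ft_force: [0.8, 0.0, -0.4]
grip_width: 0.0529
```

Emit:
jog_arm:
  increments:
    - [[0,0,0,0,0,-0.001,0.0],[0,0,0,0,0,-0.001,0.0],[0,0,0,0,0,-0.001,0.0]]

```text
time: 16.05
position: [0.5059, -0.3247, 0.1375]
tool_rot: [0.15, -0.689, 0.693, -0.149]
ft_force: [-0.0, 0.0, 3.2]
grip_width: 0.053
```

Run:
```python
from h import *
np.set_printoptions(precision=4,suppress=True)
look('s10','side',x0=358,y0=250,w=48,hh=50,k=12,N=2)
```

```text
16.05 [ 0.5059 -0.3247  0.1375] 0.05304091724549329 [-0.003   0.0257  3.168 ]
```

View pics/s10.png

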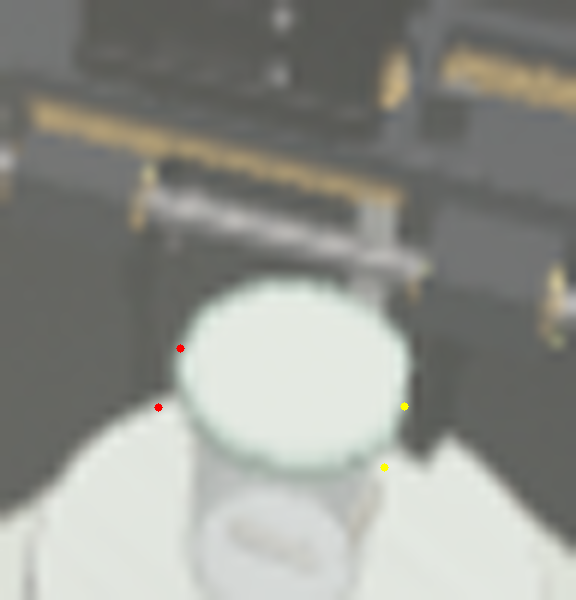

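Run:
```python
from h import *
np.set_printoptions(precision=4,suppress=True)
p=discface('s10_full',(365,268,398,290),205,.143)
```

```text
disc px [382.2024 280.418 ] axes [12.4885 16.9405] bbox [  9.5    6.5   16.75  12.75 643.25] [ 0.5128 -0.3231  0.143 ]
```

Emit:
jog_arm:
  increments:
    - [[0,0,0,0,0,0,-0.3],[0,0,0,0,0,0,-0.45],[0,0,0,0,0,0,-0.6],[0,0,0,0,0,0,-0.6]]

```text
time: 16.55
position: [0.5059, -0.3247, 0.1373]
tool_rot: [0.15, -0.689, 0.693, -0.149]
ft_force: [-0.2, 0.1, -0.5]
grip_width: 0.0677
```

Run:
```python
from h import *
np.set_printoptions(precision=4,suppress=True)
look('s11','side',x0=358,y0=250,w=48,hh=50,k=12,N=3)
p=discface('s11_full',(365,268,398,290),205,.143)
```

```text
16.55 [ 0.5059 -0.3247  0.1373] 0.06772348300764232 [-0.248   0.1326 -0.4778]
disc px [382.2322 280.4772] axes [12.5106 16.6985] bbox [  9.5    6.5   16.25  12.75 637.75] [ 0.5127 -0.3233  0.143 ]
```

View pics/s11.png

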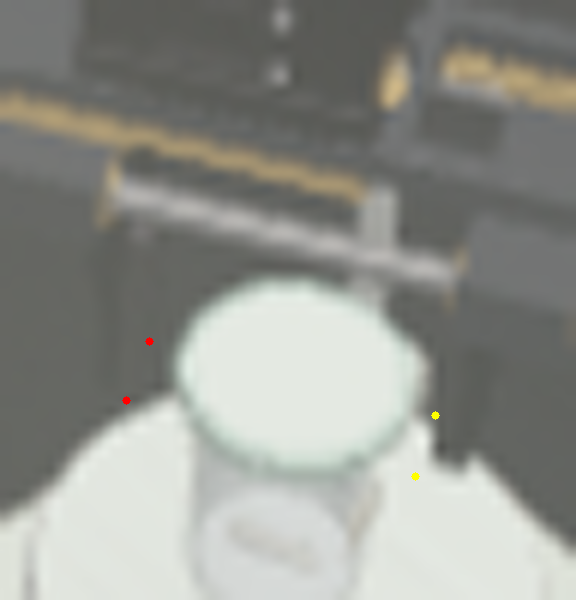

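Emit:
jog_arm:
  increments:
    - [[0,0,0,0,0,0.01,-0.7],[0,0,0,0,0,0.04,-0.7],[0,0,0,-0.005,0,0.08,-0.7],[0,0,0,-0.02,0.005,0.11,-0.7],[0,0,7,-0.035,0.02,0.12,-0.8],[0,0,14,-0.05,0.045,0.12,-0.95],[0,0,21,-0.065,0.08,0.12,-0.95],[0,0,28,-0.075,0.12,0.12,-0.95]]

```text
time: 17.5
position: [0.4301, -0.2043, 0.2583]
tool_rot: [0.313, -0.631, 0.636, -0.314]
ft_force: [0.7, -0.0, 0.0]
grip_width: 0.0843
```

Emit:
jog_arm:
  increments:
    - [[0,0,8,0.005,0.04,0,-0.95],[0,0,16,0.015,0.08,0,-0.95],[0,0,24,0.03,0.12,0,-0.95],[0,0,32,0.05,0.155,0,-0.95],[0,0,40,0.075,0.175,0,-0.95],[0,0,48,0.1,0.18,0,-0.95],[0,0,56,0.13,0.18,0,-0.95],[0,0,63,0.16,0.175,0,-0.95]]

```text
time: 18.3
position: [0.5911, -0.0281, 0.2593]
tool_rot: [-0.598, 0.372, -0.377, 0.602]
ft_force: [0.0, 0.5, -0.3]
grip_width: 0.0849
```

Run:
```python
from h import *
np.set_printoptions(precision=4,suppress=True)
look('t12','top',x0=395,y0=210,w=40,hh=45,k=13,N=6,gam=1)
look('s12','side',x0=355,y0=255,w=50,hh=50,k=12,N=6,gam=1)
f=cv2.imread('pics/s12_full.png');crop(f,'s12b',170,150,360,290,4)
for n in('t12','s12'):
    im=cv2.imread(f'pics/{n}.png').astype(float);cv2.imwrite(f'pics/{n}c.png',np.clip((im-110)*2,0,255).astype(np.uint8))
```

```text
18.3 [ 0.5911 -0.0281  0.2593] 0.08487948414514426 [ 0.02    0.4842 -0.3362]
18.6 [ 0.589  -0.029   0.2584] 0.08504324152087042 [ 0.086   0.2049 -1.4133]
```

View pics/t12c.png

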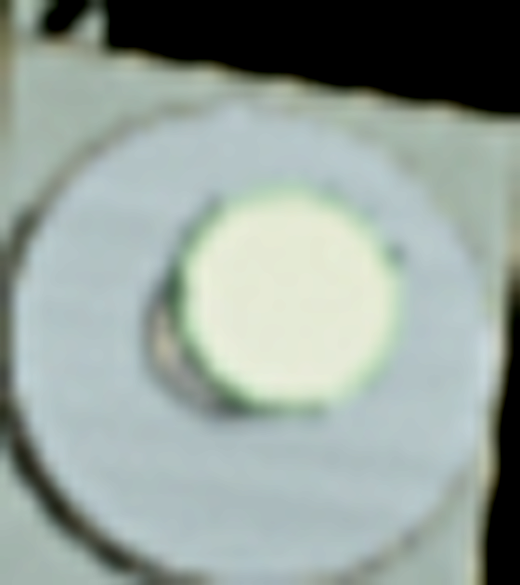

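View pics/s12c.png

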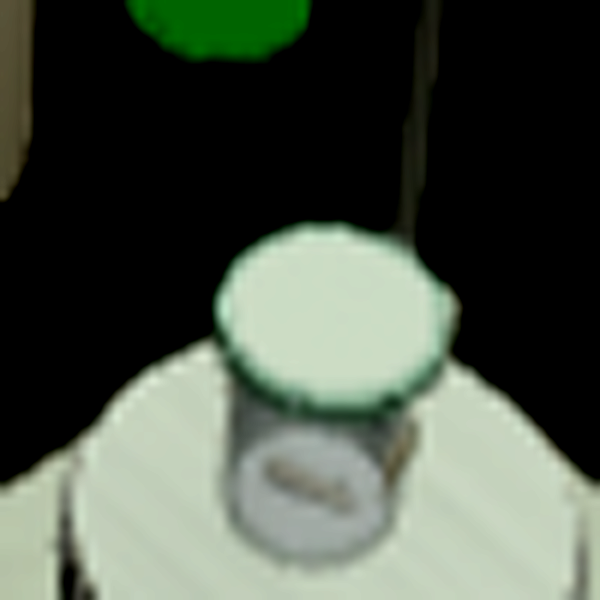

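View pics/s12b.png

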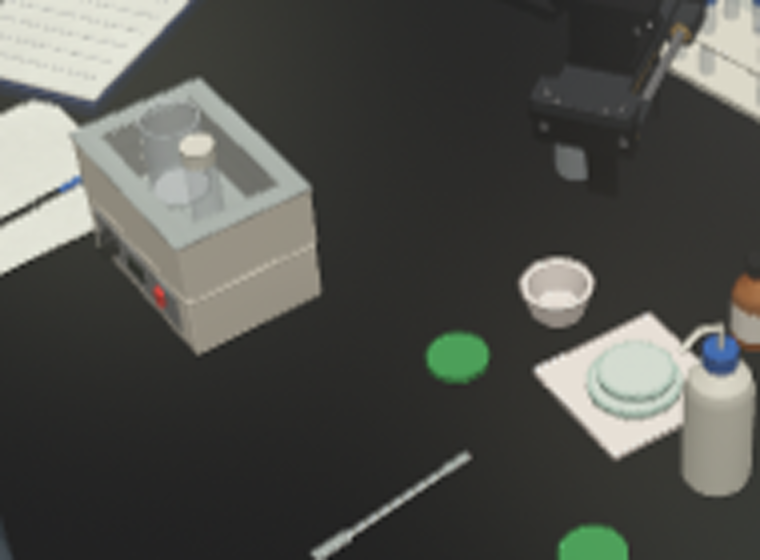

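Run:
```python
from h import *
np.set_printoptions(precision=4,suppress=True)
p=discface('t12_full',(400,218,430,246),203,.143,'top')
q=discface('s12_full',(368,268,396,290),185,.143,'side')
im=cv2.imread('pics/t12.png')
print(tri(p,q))
for n,z in(('t8','top'),('s12','side')):
    im=cv2.imread(f'pics/{n}_full.png').astype(float); g=im[:,:,1]-im[:,:,2]
    G=np.clip((g-3)*(12 if z=='top' else 8),0,255).astype(np.uint8)
    crop(G,'g13_'+z,*((300,185,342,230) if z=='top' else (310,228,350,260)),14)
```

```text
disc px [417.2305 232.4989] axes [15.8534 17.0638] bbox [  9.75   6.5   16.25  16.75 822.5 ] [ 0.5083 -0.3243  0.143 ]
disc px [382.4624 280.7075] axes [13.5368 18.608 ] bbox [  5.5    6.25  19.    14.   777.75] [ 0.5125 -0.3242  0.143 ]
(array([ 0.5092, -0.3248,  0.1456]), np.float64(0.0031254685761978817))
```

View pics/g13_top.png

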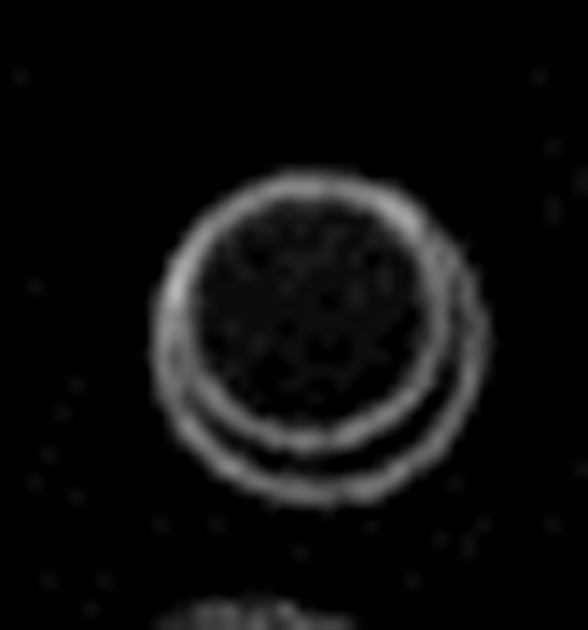

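View pics/g13_side.png

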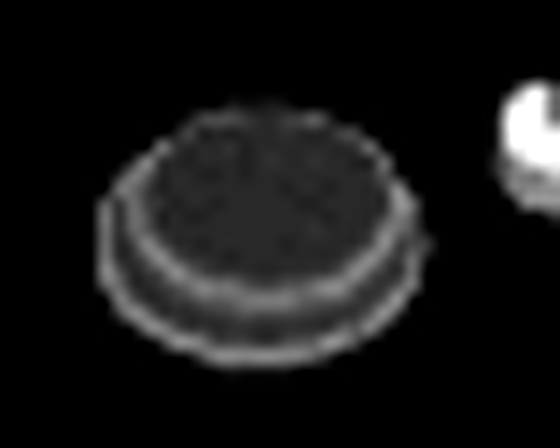

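Run:
```python
from h import *
np.set_printoptions(precision=4,suppress=True)
f=lambda u,v,k,x,y:((u+.5)/k-.5+x,(v+.5)/k-.5+y)
a=f(310,313,14,300,185);b=f(270,202,14,310,228)
print(plane('top',*a,.024),plane('side',*b,.024),tri(a,b))
a=f(321,337,14,300,185); print('big',plane('top',*a,.016))
o=get_obs();print(o['position'],Ro.from_quat(o['tool_rot']).as_matrix()[:,1:])
# bath
im=cv2.imread('pics/s12_full.png').astype(float);c=np.clip(im**1*1.3,0,255).astype(np.uint8);crop(c,'s13_bath',185,165,250,215,12)
im=(cv2.imread('pics/top1.png').astype(float)*8+cv2.imread('pics/t8_full.png')*4)/12;c=np.clip((im-80)*2,0,255).astype(np.uint8);crop(c,'t13_bath',170,225,215,262,16)
```

```text
[ 0.6015 -0.0303  0.024 ] [ 0.6055 -0.0323  0.024 ] (array([ 0.6031, -0.0316,  0.0245]), np.float64(0.00437851360371938))
big [ 0.5973 -0.0332  0.016 ]
[ 0.5897 -0.0292  0.2586] [[ 0.0076  0.9017]
 [ 0.0005  0.4324]
 [-1.      0.0071]]
```

View pics/s13_bath.png

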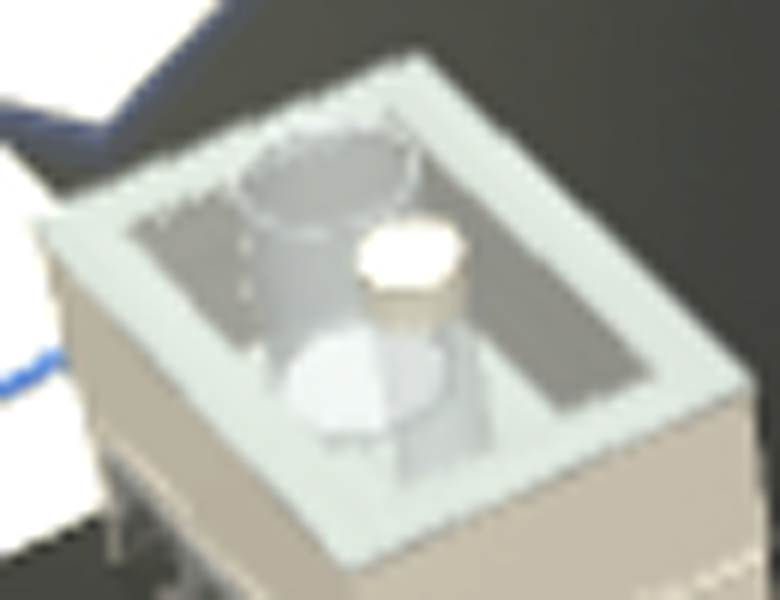

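View pics/t13_bath.png

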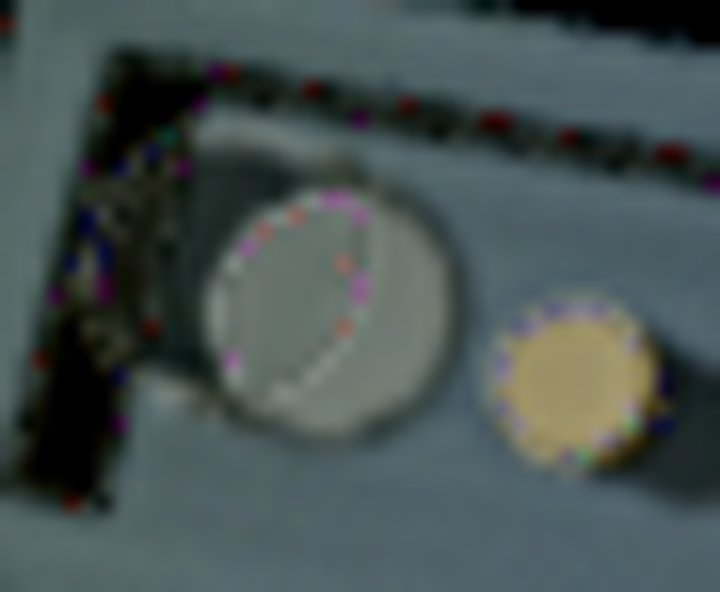

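Run:
```python
from h import *
np.set_printoptions(precision=4,suppress=True)
f=lambda u,v,k,x,y:((u+.5)/k-.5+x,(v+.5)/k-.5+y)
T=lambda u,v:f(u,v,16,170,225);S=lambda u,v:f(u,v,12,185,165)
print('top rim',plane('top',*T(224,270),.145),'base',plane('top',*T(332,312),.067))
print('side rim',plane('side',*S(329,183),.145),'base',plane('side',*S(363,380),.067))
print(tri(T(224,270),S(329,183)))
print('vial top',plane('top',*T(577,383),.17),plane('side',*S(412,255),.17))
for n,k,o,F,b in(('top',16,(170,225),T,(332,312)),('side',12,(185,165),S,(363,380))):
  X=plane(n,*F(*b),.067)
  for z in (.145,.067):
    q=[proj(n,[X[0]+.027*np.cos(a),X[1]+.027*np.sin(a),z]) for a in np.linspace(0,6.28,60)]
    q=(np.array(q)-o+.5)*k; print(n,z,'extent u',q[:,0].min(),q[:,0].max(),'v',q[:,1].min(),q[:,1].max())
```

```text
top rim [0.4543 0.3858 0.145 ] base [0.4555 0.3871 0.067 ]
side rim [0.4569 0.3818 0.145 ] base [0.4592 0.3872 0.067 ]
(array([0.4563, 0.3851, 0.1434]), np.float64(0.004398754933977335))
vial top [0.4329 0.3103 0.17  ] [0.4366 0.31   0.17  ]
top 0.145 extent u 76.48954559183267 360.36665124359115 v 123.04184814271048 405.7785422258571
top 0.067 extent u 198.06136490211293 466.9548395729166 v 178.9553461677333 447.18918249538683
side 0.145 extent u 229.67000812884362 419.70614877388687 v 114.90293642887775 230.27419463660272
side 0.067 extent u 271.10999183116826 455.6554314622341 v 322.7094859611209 439.6097965393975
```

Emit:
jog_arm:
  increments:
    - [[0,0.4,0,0.006,-0.001,-0.03,-0.95],[0,0.4,0,0.012,-0.002,-0.07,-0.95],[0,0.4,0,0.012,-0.002,-0.11,-0.95],[0,0.4,0,0.012,-0.002,-0.15,-0.95],[0,0.4,0,0.012,-0.002,-0.18,-0.95],[0,0.4,0,0.012,-0.002,-0.205,-0.95],[0,0.4,0,0.012,-0.002,-0.21,-0.95],[0,0.4,0,0.012,-0.002,-0.21,-0.95]]

```text
time: 19.7
position: [0.6013, -0.0312, 0.048]
tool_rot: [-0.598, 0.377, -0.376, 0.598]
ft_force: [0.2, -0.7, 0.7]
grip_width: 0.0848
```

Emit:
jog_arm:
  increments:
    - [[0,0,0,0,0,0,-0.95],[0,0,0,0,0,0,-0.95],[0,0,0,0,0,0,-0.95]]

```text
time: 20.0
position: [0.6022, -0.0314, 0.0495]
tool_rot: [-0.598, 0.376, -0.377, 0.599]
ft_force: [-0.1, -0.2, -0.5]
grip_width: 0.0848
```

Run:
```python
from h import *
np.set_printoptions(precision=4,suppress=True)
look('s14',N=2)
o=get_obs();print(o['position'],Ro.from_quat(o['tool_rot']).as_matrix()[:,1:])
```

```text
20.0 [ 0.6022 -0.0314  0.0495] 0.08481418303079946 [-0.1333 -0.1874 -0.5313]
[ 0.6018 -0.0313  0.0491] [[ 0.0008  0.9017]
 [ 0.0005  0.4323]
 [-1.      0.0009]]
```

View pics/s14.png

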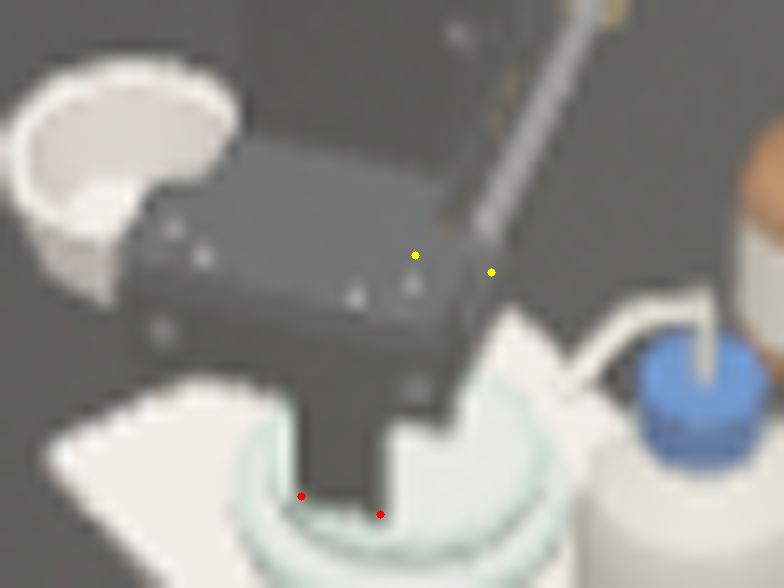

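Emit:
jog_arm:
  increments:
    - [[0,0,0,0,0,-0.008,-0.95],[0,0,0,0,0,-0.016,-0.95],[0,0,0,0,0,-0.022,-0.95],[0,0,0,0,0,-0.024,-0.95],[0,0,0,0,0,-0.024,-0.95],[0,0,0,0,0,-0.024,-0.95]]

```text
time: 20.7
position: [0.6018, -0.0313, 0.0249]
tool_rot: [-0.598, 0.377, -0.377, 0.599]
ft_force: [0.5, -0.1, -0.4]
grip_width: 0.0849
```

Emit:
jog_arm:
  increments:
    - [[0,0,0,0,0,-0.002,-0.95],[0,0,0,0,0,-0.005,-0.95],[0,0,0,0,0,-0.006,-0.95],[0,0,0,0,0,-0.006,-0.95],[0,0,0,0,0,-0.006,-0.95]]

```text
time: 21.2
position: [0.6018, -0.0313, 0.0189]
tool_rot: [-0.598, 0.377, -0.377, 0.599]
ft_force: [0.7, 1.2, -0.5]
grip_width: 0.0848
```

Run:
```python
from h import *
np.set_printoptions(precision=4,suppress=True)
look('s15',N=2)
o=get_obs();print(o['position'],Ro.from_quat(o['tool_rot']).as_matrix()[:,1:])
```

```text
21.2 [ 0.6018 -0.0313  0.0189] 0.08479047587350794 [ 0.6969  1.1701 -0.4685]
[ 0.6019 -0.0313  0.0189] [[ 0.0007  0.9018]
 [ 0.0005  0.4322]
 [-1.      0.0009]]
```

View pics/s15.png

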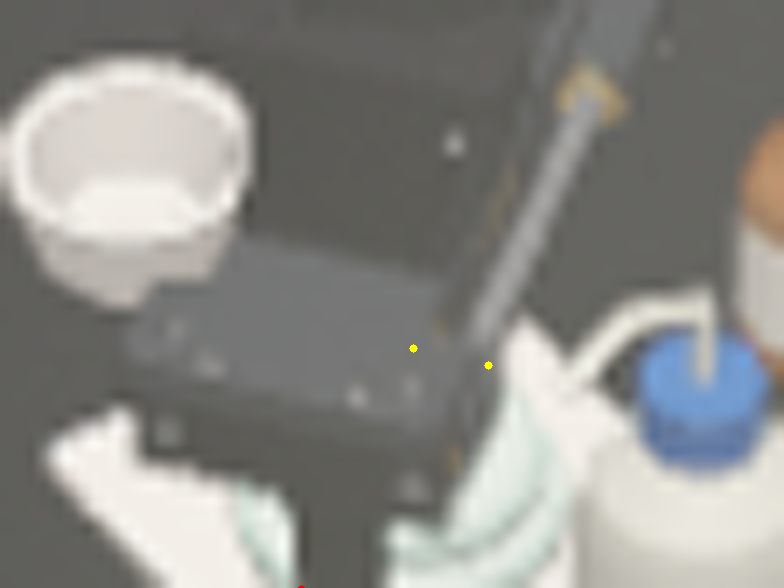

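Emit:
jog_arm:
  increments:
    - [[0,0,0,0,0,0,-0.8],[0,0,0,0,0,0,-0.7],[0,0,0,0,0,0,-0.6],[0,0,0,0,0,0,-0.5],[0,0,0,0,0,0,-0.35],[0,0,0,0,0,0,-0.35],[0,0,0,0,0,0,-0.3],[0,0,0,0,0,0,-0.3]]
  squeeze: 14

```text
time: 22.1
position: [0.6019, -0.0313, 0.019]
tool_rot: [-0.598, 0.377, -0.377, 0.599]
ft_force: [0.6, -0.3, 0.8]
grip_width: 0.0653
```

Emit:
jog_arm:
  increments:
    - [[0,0,0,0,0,0,-0.3],[0,0,0,-0.003,0.001,0.0005,-0.3],[0,0,0,-0.008,0.002,0.0005,-0.3],[0,0,0,-0.015,0.003,0.001,-0.3],[0,0,0,-0.023,0.005,0.001,-0.3],[0,0,0,-0.031,0.007,0.001,-0.3],[0,0,0,-0.035,0.007,0.001,-0.3],[0,0,0,-0.035,0.007,0.001,-0.3]]
  squeeze: 20

```text
time: 22.9
position: [0.5658, -0.0241, 0.0199]
tool_rot: [-0.598, 0.377, -0.376, 0.599]
ft_force: [0.5, -0.1, -0.5]
grip_width: 0.0649
```

Run:
```python
from h import *
look('s16',N=2)
```

```text
22.9 [ 0.5657894  -0.02407395  0.01994809] 0.06486141001799715 [ 0.52466322 -0.14243688 -0.49617474]
```

View pics/s16.png

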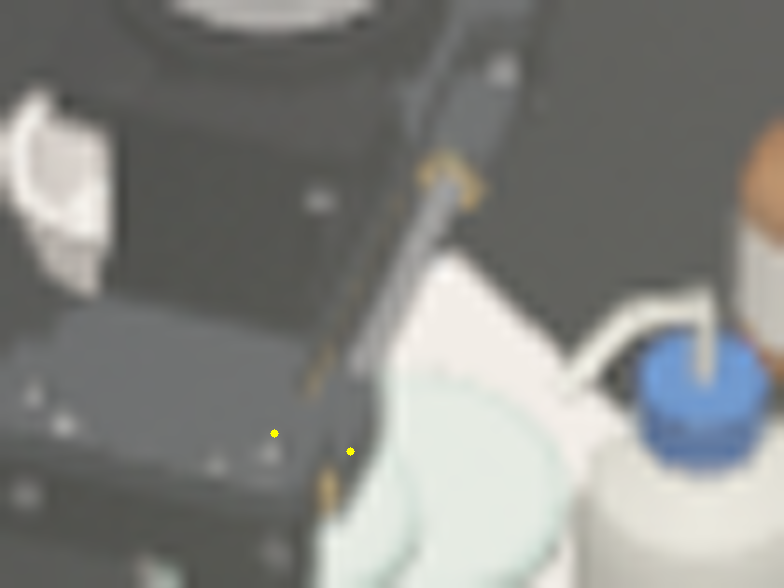

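Sliding well, and the big disc stays put. I'll continue until it's clear of the stack.

Emit:
jog_arm:
  increments:
    - [[0,0,0,-0.005,0.001,0,-0.3],[0,0,0,-0.013,0.003,0,-0.3],[0,0,0,-0.023,0.005,0,-0.3],[0,0,0,-0.033,0.007,0,-0.3],[0,0,0,-0.043,0.009,0,-0.3],[0,0,0,-0.05,0.01,0,-0.3],[0,0,0,-0.05,0.01,0,-0.3],[0,0,0,-0.05,0.01,0.01,-0.3]]

```text
time: 23.8
position: [0.5166, -0.0144, 0.0296]
tool_rot: [-0.598, 0.377, -0.377, 0.599]
ft_force: [-0.4, 0.9, -1.3]
grip_width: 0.065
```

Run:
```python
from h import *
look('s17',x0=290,y0=215,N=3)
o=get_obs(); print(Ro.from_quat(o['tool_rot']).as_matrix()[:,1:],o['q'])
im=cv2.imread('pics/s17_full.png').astype(float); g=im[:,:,1]-im[:,:,2]
crop(np.clip(g*8,0,255).astype(np.uint8),'g17',310,228,350,260,14)
```

```text
23.8 [ 0.51664488 -0.0143674   0.02962574] 0.06501933721237393 [-0.4259805   0.90194002 -1.26226307]
[[ 4.62379721e-03  9.01817290e-01]
 [-4.80861135e-04  4.32099385e-01]
 [-9.99989195e-01  3.96208328e-03]] [-2.44530222e-01  6.99278908e-01  1.84229700e+00  1.16406478e-03
  5.95414381e-01 -6.92310821e-01]
```

View pics/s17.png

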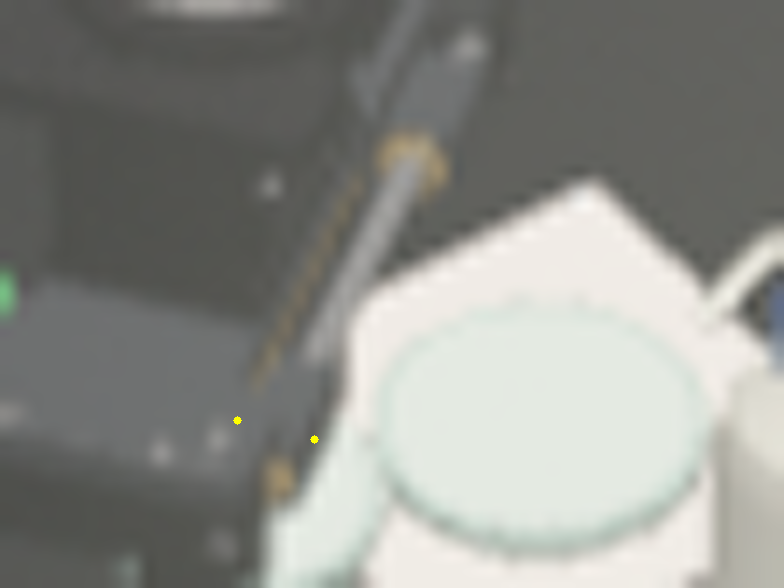

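View pics/g17.png

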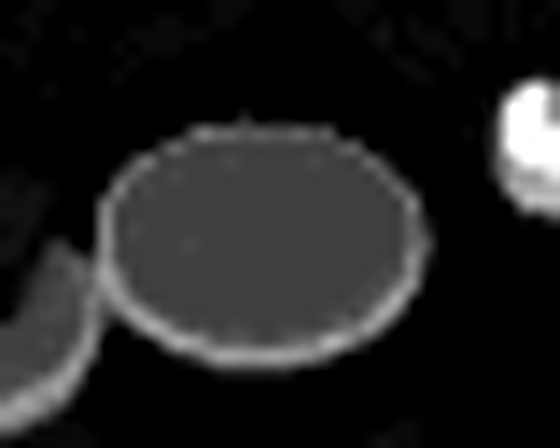

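Emit:
jog_arm:
  increments:
    - [[0,0,0,0,0,0.03,-0.3],[0,0,0,0,0.01,0.07,-0.3],[0,0,0,0,0.03,0.11,-0.3],[0,0,-5,0,0.06,0.145,-0.3],[0,0,-10,0,0.1,0.17,-0.3],[0,0,-15,0,0.14,0.185,-0.3],[0,0,-20,0,0.18,0.19,-0.3],[0,0,-25,-0.01,0.22,0.19,-0.3]]

```text
time: 24.75
position: [0.5109, 0.207, 0.2229]
tool_rot: [-0.499, 0.496, -0.501, 0.504]
ft_force: [0.1, -0.4, -0.5]
grip_width: 0.0647
```

Emit:
jog_arm:
  increments:
    - [[0,0,-5,-0.01,0.04,0,-0.3],[0,0,-10,-0.02,0.08,0,-0.3],[0,0,-15,-0.03,0.115,0,-0.3],[0,0,-17,-0.04,0.145,0,-0.3],[0,0,-17,-0.047,0.17,0,-0.3],[0,0,-17,-0.05,0.18,0,-0.3],[0,0,-17,-0.05,0.18,0,-0.3],[0,0,-17,-0.05,0.18,0,-0.3]]

```text
time: 25.55
position: [0.4611, 0.3861, 0.2228]
tool_rot: [0.421, -0.564, 0.57, -0.424]
ft_force: [-0.1, -0.5, -0.4]
grip_width: 0.0651
```

Run:
```python
from h import *
np.set_printoptions(precision=4,suppress=True)
look('s18',x0=180,y0=140,w=75,hh=75,k=10,N=4)
look('t18','top',x0=150,y0=200,w=90,hh=70,k=8,N=4)
o=get_obs(); print(o['position'],Ro.from_quat(o['tool_rot']).as_matrix()[:,1:])
```

```text
25.55 [0.4611 0.3861 0.2228] 0.06505956134787853 [-0.0767 -0.5362 -0.4393]
25.75 [0.4615 0.3858 0.223 ] 0.06495238962256991 [ 0.3614  0.2205 -1.0542]
[0.4612 0.3864 0.223 ] [[ 0.009   0.9578]
 [-0.0042 -0.2871]
 [-1.      0.0098]]
```

View pics/s18.png

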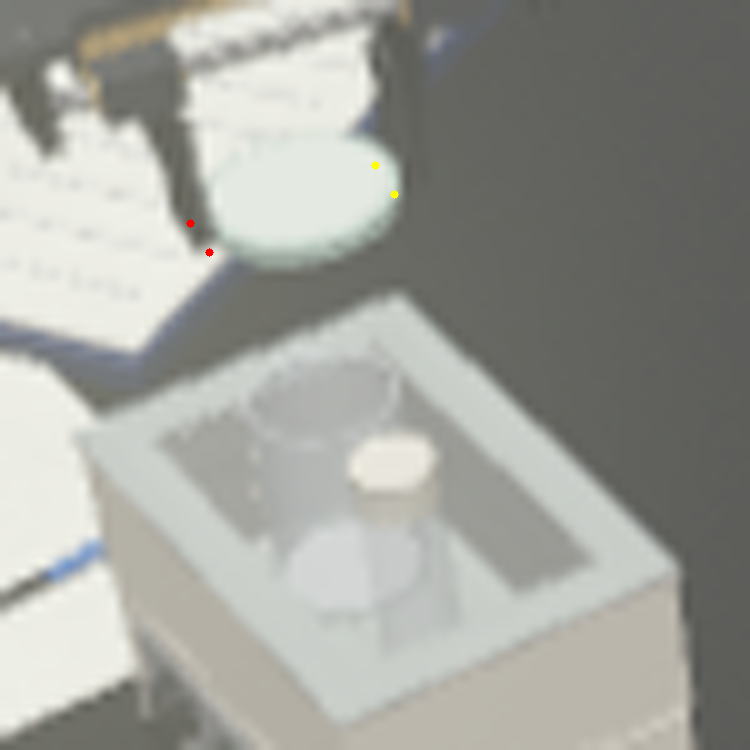

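View pics/s18_full.png

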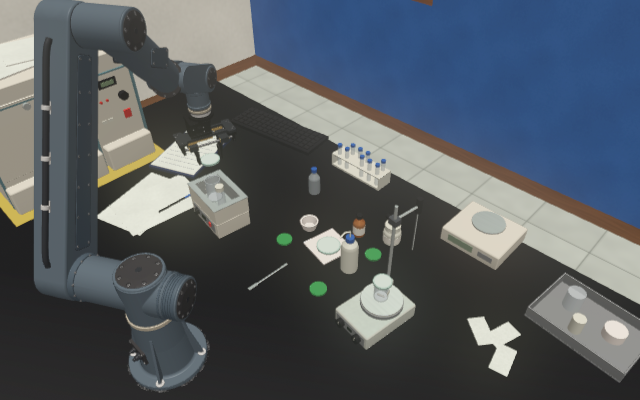

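View pics/t18_full.png

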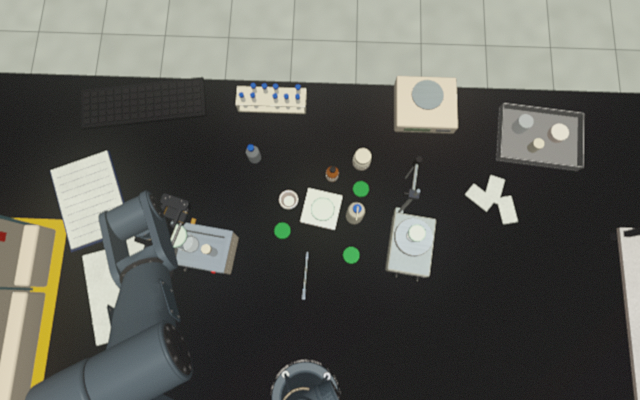

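Emit:
jog_arm:
  increments:
    - [[0.2,0.5,0,-0.003,-0.001,-0.01,-0.3],[0.2,0.5,0,-0.006,-0.001,-0.025,-0.3],[0.2,0.5,0,-0.006,-0.001,-0.04,-0.3],[0.2,0.5,0,-0.006,-0.001,-0.053,-0.3],[0.2,0.5,0,-0.006,-0.001,-0.057,-0.3],[0.2,0.5,0,-0.006,-0.001,-0.058,-0.3],[0.2,0.5,0,-0.006,-0.001,-0.058,-0.3],[0.2,0.5,0,-0.006,-0.001,-0.058,-0.3]]

```text
time: 26.75
position: [0.4557, 0.3858, 0.1657]
tool_rot: [0.422, -0.567, 0.568, -0.423]
ft_force: [-0.9, 0.3, -0.7]
grip_width: 0.0648
```

Run:
```python
from h import *
np.set_printoptions(precision=4,suppress=True)
look('s19',x0=190,y0=150,w=45,hh=50,k=14,N=4)
look('t19','top',x0=165,y0=220,w=50,hh=45,k=14,N=4)
o=get_obs(); print(o['position'],Ro.from_quat(o['tool_rot']).as_matrix()[:,1:])
```

```text
26.75 [0.4557 0.3858 0.1657] 0.06476778182194085 [-0.8562  0.2598 -0.6644]
26.95 [0.4555 0.3856 0.1655] 0.0649188656953213 [-0.0243 -0.4444 -0.8439]
[0.4552 0.3855 0.1652] [[ 0.0005  0.9579]
 [-0.0005 -0.2872]
 [-1.      0.0006]]
```

View pics/s19.png

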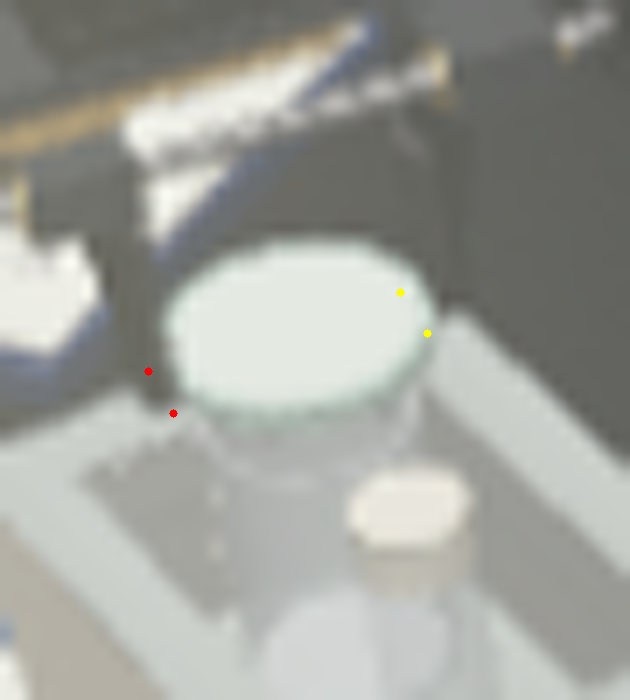

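View pics/t19.png

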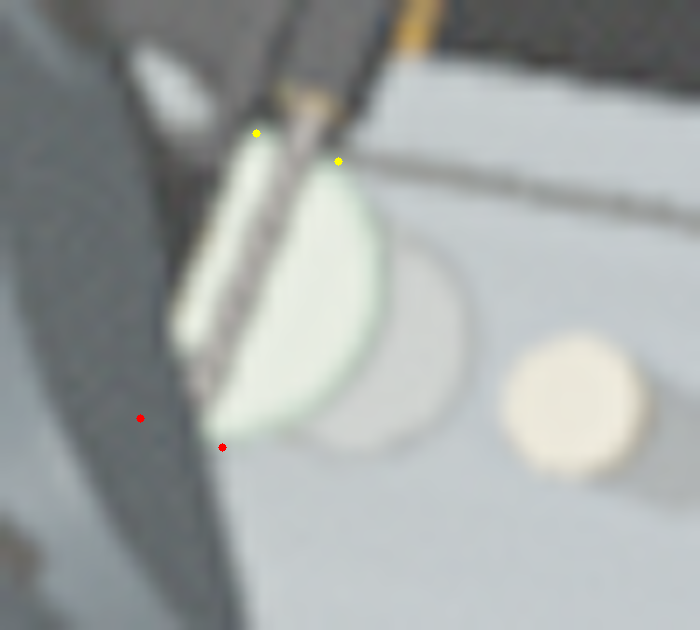

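Run:
```python
from h import *
np.set_printoptions(precision=4,suppress=True)
p=discface('s19_full',(202,165,222,180),195,.1655+.0051)
im=cv2.imread('pics/s19_full.png').astype(float); print(im[164:182,211].astype(int).tolist())
# top view: right edge arc of the disc, circle through points
f=lambda u,v,k,x,y:((u+.5)/k-.5+x,(v+.5)/k-.5+y)
P=np.array([plane('top',*f(u,v,14,165,220),.1706)[:2] for u,v in [(345,175),(368,205),(382,250),(378,310),(355,360),(325,398),(290,422),(250,437)]])
from scipy.optimize import least_squares
print(least_squares(lambda c:np.hypot(*(P-c).T)-.033,[.45,.38]))
```

```text
disc px [210.6855 172.8553] axes [10.1496 17.62  ] bbox [  0.75   3.25  17.5   10.25 551.5 ] [0.4599 0.3869 0.1706]
[[54, 60, 59], [55, 60, 60], [57, 63, 62], [130, 141, 131], [204, 216, 206], [209, 220, 212], [209, 220, 212], [209, 220, 212], [209, 220, 212], [209, 220, 212], [209, 220, 212], [209, 220, 212], [209, 220, 212], [207, 218, 209], [191, 204, 190], [146, 160, 143], [132, 142, 130], [137, 140, 138]]
     message: `gtol` termination condition is satisfied.
     success: True
      status: 1
         fun: [ 7.732e-05  3.568e-04  1.558e-04 -2.125e-04 -5.390e-04
               -4.564e-06  1.636e-04  4.437e-04]
           x: [ 4.560e-01  3.865e-01]
        cost: 3.584765530376679e-07
         jac: [[-7.304e-01  6.830e-01]
               [-5.364e-01  8.440e-01]
               ...
               [ 8.747e-01  4.848e-01]
               [ 9.718e-01  2.360e-01]]
        grad: [ 2.585e-10  3.979e-10]
  optimality: 3.978501642715182e-10
 active_mask: [ 0.000e+00  0.000e+00]
        nfev: 5
        njev: 5
```

Emit:
jog_arm:
  increments:
    - [[0,0,0,-0.0005,0,-0.005,-0.3],[0,0,0,-0.0005,0,-0.01,-0.3],[0,0,0,-0.0005,0,-0.013,-0.3],[0,0,0,-0.0005,0,-0.014,-0.3],[0,0,0,-0.0005,0,-0.014,-0.3],[0,0,0,-0.0005,0,-0.014,-0.3]]

```text
time: 27.75
position: [0.4548, 0.3855, 0.1512]
tool_rot: [0.422, -0.567, 0.568, -0.422]
ft_force: [-0.3, -0.1, -1.3]
grip_width: 0.0653
```

Emit:
jog_arm:
  increments:
    - [[0,0,0,0,0,-0.001,-0.3],[0,0,0,0,0,-0.002,-0.3],[0,0,0,0,0,-0.002,-0.3],[0,0,0,0,0,-0.002,-0.3]]

```text
time: 28.15
position: [0.4548, 0.3855, 0.1492]
tool_rot: [0.422, -0.567, 0.568, -0.422]
ft_force: [-0.3, 1.4, -1.5]
grip_width: 0.0653
```

Emit:
jog_arm:
  increments:
    - [[0,0,0,0,0,-0.001,-0.3],[0,0,0,0,0,-0.001,-0.3],[0,0,0,0,0,-0.001,-0.3]]

```text
time: 28.45
position: [0.4548, 0.3855, 0.1481]
tool_rot: [0.422, -0.567, 0.568, -0.422]
ft_force: [-0.5, -0.2, -0.7]
grip_width: 0.0647
```

Emit:
jog_arm:
  increments:
    - [[0,0,0,0,0,-0.001,-0.3],[0,0,0,0,0,-0.001,-0.3],[0,0,0,0,0,-0.001,-0.3]]

```text
time: 28.75
position: [0.4549, 0.3856, 0.1479]
tool_rot: [0.422, -0.567, 0.568, -0.422]
ft_force: [-1.1, -1.3, 5.3]
grip_width: 0.0651
```

Emit:
jog_arm:
  increments:
    - [[0,0,0,0,0,0,-0.55],[0,0,0,0,0,0,-0.7],[0,0,0,0,0,0,-0.85],[0,0,0,0,0,0,-0.9],[0,0,0,0,0,0,-0.9]]

```text
time: 29.25
position: [0.4549, 0.3856, 0.1476]
tool_rot: [0.422, -0.567, 0.568, -0.422]
ft_force: [-0.3, 0.0, 0.1]
grip_width: 0.0817
```

Run:
```python
from h import *
look('s20',x0=190,y0=150,w=45,hh=50,k=14,N=4)
```

```text
29.25 [0.45485343 0.3855948  0.14763976] 0.08165805493388181 [-0.27446893  0.01170787  0.12870816]
```

View pics/s20.png

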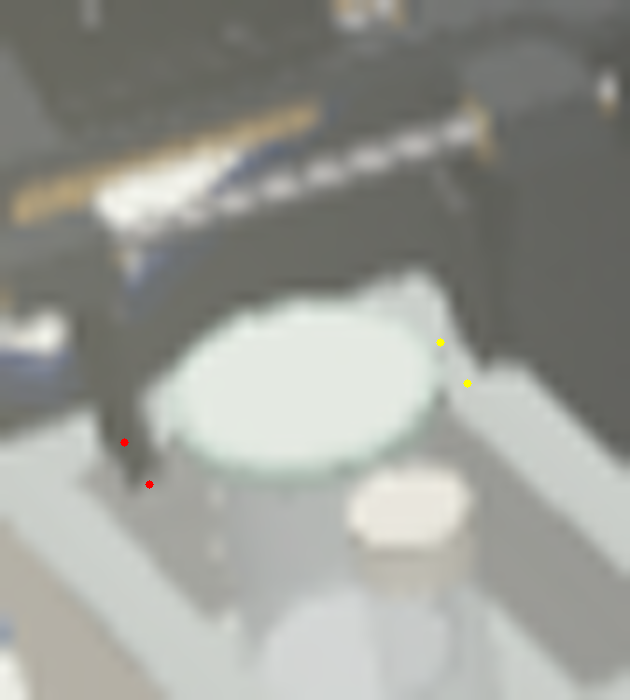

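Disc rests on the rim with both fingers clear. I'll retract straight up, move aside and check from the top.

Emit:
jog_arm:
  increments:
    - [[0,0,0,0,0,0.01,-0.9],[0,0,0,0,0,0.035,-0.9],[0,0,0,0,0,0.075,-0.9],[0,0,0,0,0,0.12,-0.9],[0,0,0,0.01,-0.04,0.15,-0.9],[0,0,0,0.02,-0.085,0.16,-0.9],[0,0,0,0.03,-0.13,0.16,-0.9],[0,0,0,0.04,-0.175,0.16,-0.9]]

```text
time: 30.25
position: [0.4953, 0.2093, 0.3096]
tool_rot: [0.421, -0.566, 0.568, -0.424]
ft_force: [0.8, -0.4, -0.1]
grip_width: 0.0826
```

Emit:
jog_arm:
  increments:
    - [[0,0,0,0,-0.045,0,-0.9],[0,0,0,0,-0.09,0,-0.9],[0,0,0,0,-0.135,0,-0.9],[0,0,0,0,-0.18,0,-0.9],[0,0,0,0,-0.21,0,-0.9],[0,0,0,0,-0.22,0,-0.9],[0,0,0,0,-0.22,0,-0.9],[0,0,0,0,-0.22,0,-0.9]]

```text
time: 31.05
position: [0.4951, -0.0098, 0.3099]
tool_rot: [0.421, -0.566, 0.568, -0.424]
ft_force: [-0.1, 0.5, -0.4]
grip_width: 0.0829
```

Run:
```python
from h import *
np.set_printoptions(precision=4,suppress=True)
look('s21',x0=190,y0=155,w=45,hh=50,k=14,N=6,gam=1)
look('t21','top',x0=165,y0=220,w=50,hh=45,k=14,N=6,gam=1)
p=discface('t21_full',(168,225,205,260),205,.153,'top')
q=discface('s21_full',(200,168,224,188),190,.153)
print(tri(p,q))
p=discface('t21_full',(400,218,430,246),203,.143,'top')
q=discface('s21_full',(368,268,396,290),185,.143); print(tri(p,q))
```

```text
31.05 [ 0.4951 -0.0098  0.3099] 0.08289631302589391 [-0.1078  0.5187 -0.4129]
31.35 [ 0.4952 -0.0097  0.3096] 0.08280999326638051 [ 0.2609 -0.4357  0.746 ]
disc px [182.5196 240.7731] axes [17.6012 19.036 ] bbox [   6.     7.5   18.    18.  1031.5] [0.4552 0.3866 0.153 ]
disc px [211.2391 177.0024] axes [10.5284 18.0849] bbox [  2.5    4.25  18.25  10.75 589.5 ] [0.4592 0.3871 0.153 ]
(array([0.4561, 0.3849, 0.1557]), np.float64(0.003120044409557524))
disc px [417.2206 232.5065] axes [15.7734 17.0453] bbox [  9.75   6.75  16.25  16.5  819.5 ] [ 0.5083 -0.3243  0.143 ]
disc px [382.4624 280.7075] axes [13.5368 18.608 ] bbox [  5.5    6.25  19.    14.   778.25] [ 0.5125 -0.3242  0.143 ]
(array([ 0.5092, -0.3247,  0.1456]), np.float64(0.0031621969148482964))
```

View pics/t21.png

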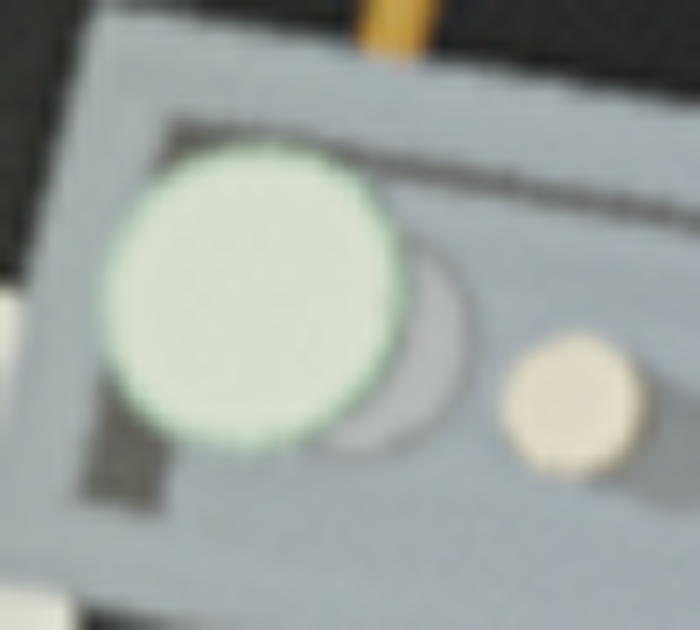

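View pics/s21.png

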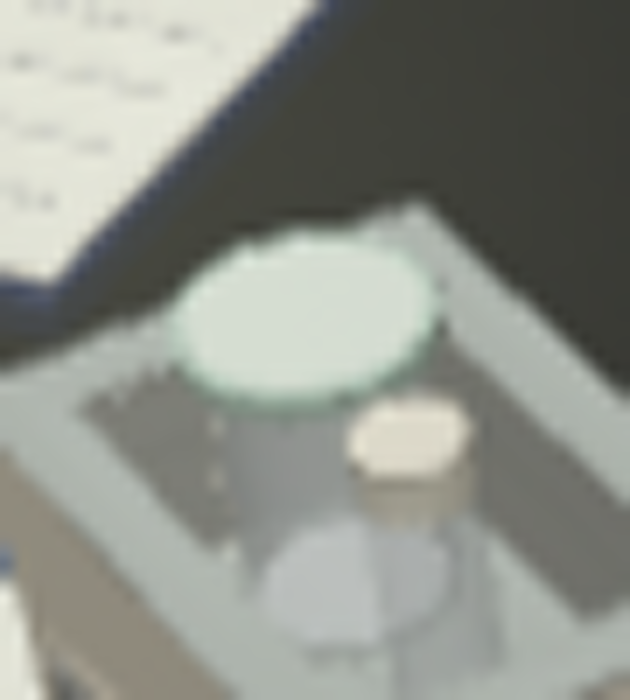

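View pics/s21_full.png

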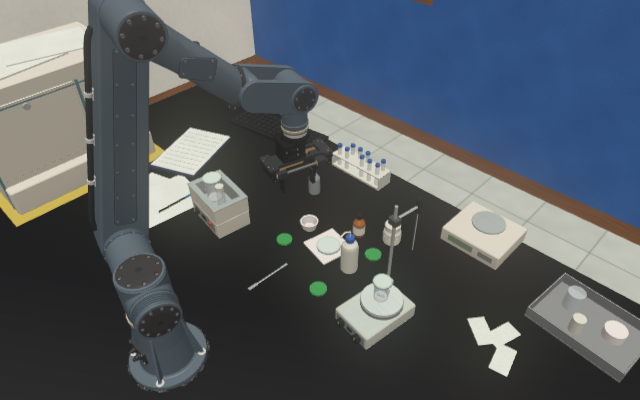

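View pics/t21_full.png

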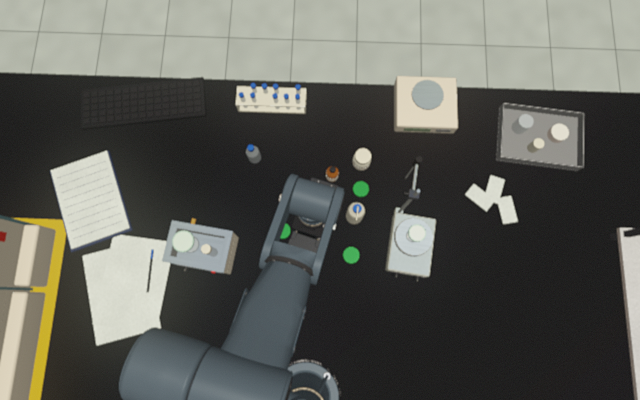

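```bash
python3 -c "
from rig import *
print(get_obs()['joint_velocities'].round(3)); print(hand_in())"
```

```text
[-0.001 -0.001  0.001 -0.001 -0.001 -0.   ]
the job is handed in; nothing more can be done
None
```

Both beakers are covered, and I handed the job in at about 31 s of the 72 s allowed. I slid the small disc about 80 mm off the stack, then lifted it and set it on the small beaker with about 3 N. I did the same with the middle disc, sliding it about 85 mm, and set it on the larger beaker with about 5 N.

**Final checks**
- **Small disc:** it sits about 1.5–2 mm off the beaker's centre in both views.
- **Middle disc:** it sits about 1 mm off centre in both views.
- **Level:** both discs look level in the pictures; I did not measure their tilt.
- **Big disc:** it had not moved in the side view, checked after the middle disc was lifted away.
- **Everything else:** the bystanders look as they were, and the robot was still and clear of everything.

**Where the measurements disagreed**
- The side camera read about 4 mm further in x than the top camera, so I compared each disc with its beaker within the same view.
- The triangulated tops came out about 2.6 mm higher than expected on both beakers. That matches the gap between the cameras. Where I felt each disc touch its rim agreed with the given heights to within about 0.5 mm.

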